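# Close up the spare-parts canisters

## Task

Pour all the nylon feet from the cup into the large round canister and stand the empty cup upright on the bench again, then close every canister whose lid lies on the bench with its own lid, fully home (a canister without a lid stays open, upright on the bench). When all the lids are on, press the label printer's button fully down and let it come up. Leave the spray can, the tape roll and the screwdriver alone.

Things in the scene. Friction and masses are not known exactly. Their poses are not given: they have to be found in the camera images.
- drum_can: open large round fibreboard canister, 75 mm tall, loose on the bench, about 0.45 kg, walls 4 mm, floor 5 mm. Origin: centre of its underside, z up; outer diameter 116 mm. The nylon feet go in here
- tube_can: open small round fibreboard canister, 75 mm tall, loose on the bench, about 0.45 kg, walls 4 mm, floor 5 mm. Origin: centre of its underside, z up; outer diameter 76 mm
- square_can: open square fibreboard canister, 75 mm tall, loose on the bench, about 0.45 kg, walls 5 mm, floor 5 mm. Origin: centre of its underside, z up; outside 84 x 84 mm, sides along its x and y
- oblong_can: open oblong fibreboard canister, 75 mm tall, loose on the bench, about 0.45 kg, walls 5 mm, floor 5 mm. Origin: centre of its underside, z up; outside 112 mm along its x, 68 mm along its y
- drum_lid: lid large round, 120 mm across: 5 mm plate on a 12 mm deep plug (plug diameter 102 mm; 3 mm play all round in its canister); on top a black grip bar 50 mm along the lid's x, 14 thick along y, 34 tall. Origin: centre of the plug's underside, z up (plate 12 to 17 mm, bar 17 to 51 mm above). 70 g, plug down. Fully home, origin 63 mm above the canister's
- tube_lid: lid small round, 80 mm across: 5 mm plate on a 12 mm deep plug (plug diameter 62 mm; 3 mm play all round in its canister); on top a black grip bar 50 mm along the lid's x, 14 thick along y, 34 tall. Origin: centre of the plug's underside, z up (plate 12 to 17 mm, bar 17 to 51 mm above). 70 g, plug down. Fully home, origin 63 mm above the canister's. May be absent
- square_lid: lid square, 88 x 88 mm: 5 mm plate on a 12 mm deep plug (plug 68 x 68 mm; 3 mm play all round in its canister); on top a black grip bar 50 mm along the lid's x, 14 thick along y, 34 tall. Origin: centre of the plug's underside, z up (plate 12 to 17 mm, bar 17 to 51 mm above). 70 g, plug down. Fully home, origin 63 mm above the canister's. May be absent
- oblong_lid: lid oblong, 116 mm along its x, 72 mm along its y: 5 mm plate on a 12 mm deep plug (plug 96 x 52 mm; 3 mm play all round in its canister); on top a black grip bar 50 mm along the lid's x, 14 thick along y, 34 tall. Origin: centre of the plug's underside, z up (plate 12 to 17 mm, bar 17 to 51 mm above). 70 g, plug down. Fully home, origin 63 mm above the canister's. May be absent
- cup: grey plastic cup without handle, 95 mm tall, outer diameter 54 mm at the foot and 66 mm at the rim, wall 3 mm, floor 4 mm, about 60 g, smooth (grip it firmly, about 50 N), holding the nylon feet. Origin: centre of its underside, z up to the mouth
- print_button (a joint): the grey push button on top of the label printer: 0 up, 0.008 m fully down; it springs back; fully down takes 4 N
- print_button_top (a point): centre of the top face of that button (36 mm across, pressed straight down); moves with it. About 0.11 m above the bench, on the white label printer (160 x 110 mm, 90 mm tall, fixed, its x from front to back)
- spray_can: bystander: spray can, 56 mm diameter, 170 mm tall, standing; origin under its centre
- tape_roll: bystander: roll of tape, 90 mm across, 45 mm high; origin under its centre
- screwdriver: bystander: screwdriver lying on the bench, about 200 mm long along its x
- foot0: black machine foot of smooth, slippery nylon (friction in the cup about 0.2), a block 15 x 15 x 14 mm, 12 g, in the cup at the start; origin: centre of its underside. Four to six of the feet are present
- foot1: black machine foot of smooth, slippery nylon (friction in the cup about 0.2), a block 15 x 15 x 14 mm, 12 g, in the cup at the start; origin: centre of its underside. Four to six of the feet are present
- foot2: black machine foot of smooth, slippery nylon (friction in the cup about 0.2), a block 15 x 15 x 14 mm, 12 g, in the cup at the start; origin: centre of its underside. Four to six of the feet are present
- foot3: black machine foot of smooth, slippery nylon (friction in the cup about 0.2), a block 15 x 15 x 14 mm, 12 g, in the cup at the start; origin: centre of its underside. Four to six of the feet are present
- foot4: black machine foot of smooth, slippery nylon (friction in the cup about 0.2), a block 15 x 15 x 14 mm, 12 g, in the cup at the start; origin: centre of its underside. Four to six of the feet are present
- foot5: black machine foot of smooth, slippery nylon (friction in the cup about 0.2), a block 15 x 15 x 14 mm, 12 g, in the cup at the start; origin: centre of its underside. Four to six of the feet are present
Mind the look-alikes: they are no part of the job. Of the things shaped like the part that bears print_button, the white one is meant.

How it is judged:
On the way, in this order (a step that is already met when the one before it is completed fails the run):
1. all nylon feet are in the large round canister (horizontal distance between each of foot0, foot1, foot2, foot3, foot4, foot5 and drum_can below 0.056 m and z of foot0 in the frame of drum_can between 0 and 0.06 m and z of foot1 in the frame of drum_can between 0 and 0.06 m and z of foot2 in the frame of drum_can between 0 and 0.06 m and z of foot3 in the frame of drum_can between 0 and 0.06 m and z of foot4 in the frame of drum_can between 0 and 0.06 m and z of foot5 in the frame of drum_can between 0 and 0.06 m), for 0.3 s.
2. every lid present is fully home on its own canister (horizontal distance between drum_lid and drum_can below 0.008 m and z of drum_lid in the frame of drum_can between 0.057 and 0.067 m and angle between each of drum_lid, tube_lid, square_lid, oblong_lid's own z axis and vertical below 0.08 rad and horizontal distance between tube_lid and tube_can below 0.008 m and z of tube_lid in the frame of tube_can between 0.057 and 0.067 m and horizontal distance between square_lid and square_can below 0.008 m and z of square_lid in the frame of square_can between 0.057 and 0.067 m and horizontal distance between oblong_lid and oblong_can below 0.008 m and z of oblong_lid in the frame of oblong_can between 0.057 and 0.067 m), for 0.2 s.
3. then the printer's button is pressed fully down (value of joint print_button above 0.0065 m).
4. and released (value of joint print_button below 0.002 m), for 0.1 s.
At the end, for the whole second after the job is handed in: All feet present are inside the large round canister; every lid present sits on its own canister (within 8 mm of centre, at most 4 mm above fully home, level within 0.08 rad), at rest; all canisters and the cup stand upright on the bench (within 0.1 rad); the button is up again (all of step 1 and all of step 2 and angle between each of drum_can, tube_can, square_can, oblong_can, cup's own z axis and vertical below 0.1 rad and height (world z) of each of drum_can, tube_can, square_can, oblong_can, cup below 0.008 m and linear speed of each of cup, drum_lid, tube_lid, square_lid, oblong_lid below 0.02 m/s and value of joint print_button below 0.002 m); the robot touches nothing.
It fails at once if the spray can is disturbed (moved over 30 mm) (distance of spray_can from where it was at the start of the episode above 0.03 m).
It fails at once if the tape roll is disturbed (moved over 30 mm) (distance of tape_roll from where it was at the start of the episode above 0.03 m).
It fails at once if the screwdriver is disturbed (moved over 30 mm) (distance of screwdriver from where it was at the start of the episode above 0.03 m).
Of tube_lid, square_lid, oblong_lid only 2 to 3 are there at a start; the rules pass over those that are not, and their reading is None.
Of foot3, foot4, foot5 only 1 to 3 are there at a start; the rules pass over those that are not, and their reading is None.
At some moment in a run one of drum_lid, tube_lid, square_lid, oblong_lid may be knocked a few centimetres aside while the robot is not near it.
It also fails if it takes over 208 s, if anything falls off the work surface, if the arm or the gripper's body presses on something with over 40 N, if the wrist force passes 120 N, or if a joint passes its speed limit or range.

## Robot

A 6-joint arm with a two-finger parallel gripper is mounted at the origin on the work surface. World frame = base frame: x ahead of the robot, y to its left, z up, the work surface at z = 0. Lengths are in m, angles in rad, forces in N, time in s.
With the tool pointing down it reaches from about 0.25 to 0.725 m from the base axis. Payload 4 kg.
Tool frame: the origin (TCP) lies at the very end of the fingers, on their centre line; the grasp point (between the pads) lies 19 mm behind it; z points along the fingers, y is the line along which they close (so a half turn about z gives the same grasp; the last joint's range is limited). The gripper opens to 85 mm and grips with 20 to 120 N. Pads are 22 mm wide; open, the fingers measure 114 mm over their backs; the gripper's body (76 mm by 85 mm) begins 54 mm behind the grasp point. The pads swing forward as they close: fully open they stand 13 mm farther back than shut.
Start: joints at [1.286, 0.241, 0.005, 1.335, 0, 1.571], TCP at [0.14, 0.48, 0.231] pointing down, gripper open.
Joint ranges: [-2.72, 2.72], [-1.05, 1.87], [-1.09, 1.28], [-1.99, 2.15], [-1.42, 1.44], [-3.14, 3.14]. Speed limits (rad/s): [2.79, 2.79, 3.14, 3.14, 3.14, 3.14].

## Interface

Orientations are given as a unit quaternion [x, y, z, w].
In Python, from workcell import monitor, viewer, job gives the robot as it stands.
- The arm moves only by the tool arm_command, never from a script. Its argument "increments" is a list of rows, each an object of numbers: "dx", "dy", "dz": the shift along the tool's x, y, z in cm; "wx", "wy", "wz": the turn, a rotation vector about the tool's x, y, z in rad; "grip": the finger opening in cm, from 0 to 8.54. In form: [{"dx": .., "dy": .., "dz": .., "wx": .., "wy": .., "wz": .., "grip": ..}, ...]. A call has 1 to 10 rows; each row is the pose to reach, as a shift and turn from the pose commanded when the call began, along the tool's axes at that moment; what a row does not reach only later rows make up. A row lasts 1/10 s, in which the tool goes at most 50 mm and 8.59 degrees, less where a joint would pass 70% of its speed; a pose out of reach is approached as far as the arm can. A call with a gripper value outside its range is refused whole. The fingers move at their own pace and stop on an object; the grip force is fixed at half the most. Time passes only in rows, so rows that repeat a pose let the fingers close. It gives the time, the measured TCP pose, the force, the opening and the grip force at its end, in the units of the state.
- monitor.get_obs(): the state, without advancing time (a new reading comes with each control period).
- viewer.camera(name): name is "scene" or "top" or "wrist"; returns (picture, depth): 400x640x3 uint8, red, green, blue; 400x640 float32, m along the optical axis (not along the pixel's ray), 0 where there is no reading.
- viewer.get_calibration(name): a dict with "fovy" (degrees; the focal length in pixels is half the picture's height over the tangent of half this angle, whatever the lens; pixels are square), "cx", "cy" (the principal point, pixels), "view" (4x4, takes a point from world to camera coordinates). Camera axes: x right, y up, looking along -z (the intrinsics and any distortion apply to the point x, -y, -z); pixel columns grow to the right and rows downward; lengths in m; the calibration is good to about 2 mm. A picture is of the moment at which its call begins: read the wrist's pose just before it. get_calibration takes no time and is no camera call; for the wrist camera it gives the pose at the moment of the call.
- job.job_done(): hands the job in; it is judged then, once.
The state is a dict: "clock": time; "joint_pos": joint angles; "joint_vel": joint speeds; "tau": joint torques, N m; "eef_pos": TCP position; "tool_rot": TCP orientation; "ft_force": force on the tool from outside, world axes, zero at the start; "ft_torque": the same for the moment, N m; "grip_width": finger opening in m; "grasp_force": force on a finger pad.
Only numpy, scipy, OpenCV 4.12 (cv2) and the standard library are available. Lean on these libraries where they do the work, as an engineer would, in place of code of your own. Each camera call takes 0.05 s, during which the arm holds its last target. There are 200 camera calls.

## Working session

There is one attempt and no reset: what is moved stays moved. The work goes in short steps, Python scripts to look and compute and a tool call to move; the robot and the scene stay as the last step left them, time stands still between calls to the robot, and variables do not carry over. Pictures are saved under pics/ and viewed, at most 14 in all, crops included, and the job is handed in when it is done.

Besides the shell and the picture viewer there is one more tool, called as name([rows], argument=value, ...), one row to a line, values as JSON. arm_command: Moves the arm, as the interface text tells. Its arguments: {"type":"object","properties":{"increments":{"type":"array","items":{"type":"object","properties":{"dx":{"type":"number"},"dy":{"type":"number"},"dz":{"type":"number"},"wx":{"type":"number"},"wy":{"type":"number"},"wz":{"type":"number"},"grip":{"type":"number"}}}}},"required":["increments"]}

```bash
ls; mkdir -p pics
cat > h.py <<'E'
import numpy as np, cv2
from workcell import monitor, viewer, job
def cal(n):
    c=viewer.get_calibration(n); return c
def grab(n):
    c=cal(n); im,d=viewer.camera(n); return c,im,d
def world(c,d):
    h,w=d.shape; f=h/2/np.tan(np.radians(c['fovy'])/2)
    u,v=np.meshgrid(np.arange(w),np.arange(h))
    p=np.stack([(u-c['cx'])/f*d,-(v-c['cy'])/f*d,-d,np.ones_like(d)],-1)
    return (p@np.linalg.inv(np.array(c['view'])).T)[...,:3]
def save(n,im): cv2.imwrite('pics/'+n,cv2.cvtColor(im,cv2.COLOR_RGB2BGR))
E
python3 - <<'E'
from h import *
print(monitor.get_obs())
for n in('top','scene'):
    c,im,d=grab(n); save(n+'0.png',im); print(n,{k:v for k,v in c.items()}); np.savez(n+'0.npz',im=im,d=d,w=world(c,d))
E
```

```text
pics
{'clock': 0.0, 'joint_pos': array([ 1.28598836e+00,  2.41408337e-01,  3.70111478e-03,  1.33523134e+00,
       -1.82269080e-05,  1.57079239e+00]), 'joint_vel': array([-6.03377389e-04,  2.98069902e-03, -2.05555229e-05,  1.39685200e-03,
        1.04966106e-03,  5.79018792e-04]), 'tau': array([-8.07361830e-04, -3.72317576e+01,  2.52407438e+01,  1.69851724e-02,
       -1.62762638e-05,  3.68623361e-06]), 'eef_pos': array([0.14030746, 0.4792263 , 0.23040649]), 'tool_rot': array([ 1.41921129e-01,  9.89877389e-01, -1.06156667e-03, -1.42997030e-04]), 'ft_force': array([ 0.13923627, -0.32450843,  0.06067159]), 'ft_torque': array([-0.0217049 , -0.01876107,  0.00719309]), 'grasp_force': 0.0, 'grip_width': 0.08561142714452774}
top {'fovy': 56.05203639434052, 'cx': 320.5716490222292, 'cy': 198.5732105057857, 'view': array([[-1.08654854e-03, -9.99959229e-01,  8.96436883e-03,
         7.70162579e-02],
       [ 9.90978178e-01,  1.24693130e-04,  1.34023260e-01,
        -5.10681833e-01],
       [-1.34018914e-01,  9.02911667e-03,  9.90937640e-01,
        -1.10620492e+00],
       [ 0.00000000e+00,  0.00000000e+00,  0.00000000e+00,
         1.00000000e+00]])}
scene {'fovy': 44.81124155901852, 'cx': 325.2683499089858, 'cy': 195.170622662208, 'view': array([[ 0.7886904 ,  0.61459174,  0.01563452, -0.45711288],
       [-0.52641416,  0.6619609 ,  0.53356901,  0.13360793],
       [ 0.31757766, -0.42905099,  0.84561201, -1.98281292],
       [ 0.        ,  0.        ,  0.        ,  1.        ]])}
```

View pics/top0.png

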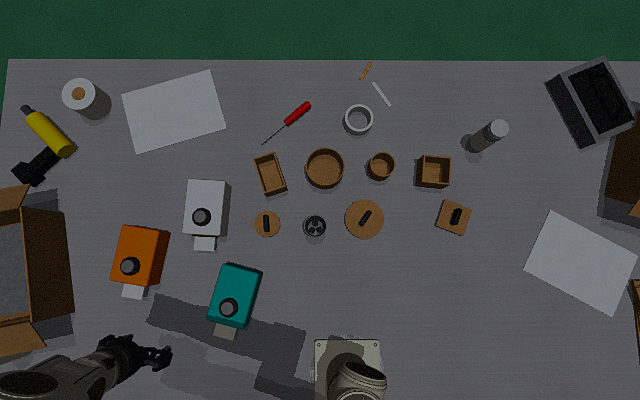

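View pics/scene0.png

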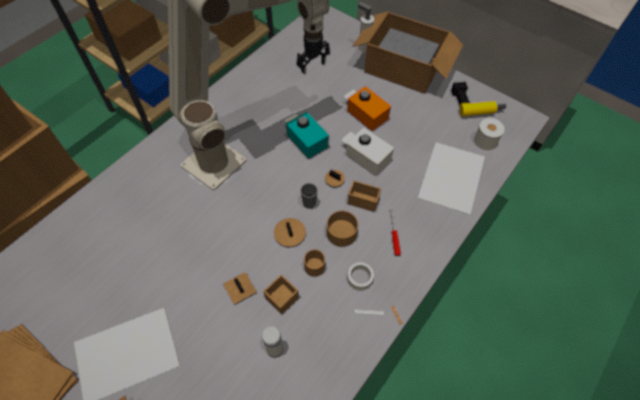

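The top view shows the drum can (325,168), tube can (381,166), square can (434,171) and oblong can (270,173). The lids are drum (364,219), tube (267,224) and square (454,217); there is no oblong lid. The cup with the feet is at (315,226).

Possible mix-ups:
- **Printers:** white (205,210, button at 201,216), against orange (140,255) and teal (235,295). I choose the white one.
- **Cup:** dark cup (315,226), against the tape roll (358,119), the paper roll (79,95) and the spray can (490,135). I choose the cup with black blocks in it.

```bash
cat > m.py <<'E'
from h import *
# approx pixel centres in top -> world; then collect points of both cameras near it, by height band
A=np.load('top0.npz');B=np.load('scene0.npz')
P={'drum_can':(325,168),'tube_can':(381,166),'square_can':(434,171),'oblong_can':(270,173),'drum_lid':(364,219),'tube_lid':(267,224),'square_lid':(454,217),'cup':(315,226),'button':(201,216),'printer':(205,210),'spray':(497,128),'tape':(358,119)}
R={'drum_can':.075,'tube_can':.05,'square_can':.065,'oblong_can':.07,'drum_lid':.07,'tube_lid':.05,'square_lid':.065,'cup':.045,'button':.025,'printer':.11,'spray':.04,'tape':.06}
for n,(u,v) in P.items():
    c=A['w'][v,u,:2]
    for nm,D in(('top',A),('scn',B)):
        w=D['w'].reshape(-1,3); ok=D['d'].ravel()>0
        s=w[ok&(np.hypot(*(w[:,:2]-c).T)<R[n])]
        if n in('drum_can','tube_can','square_can','oblong_can','cup','tape','spray','button'):
            hi=np.percentile(s[:,2],97); b=s[s[:,2]>hi-.012]
        elif 'lid' in n:
            b=s[(s[:,2]>.009)]; bar=s[s[:,2]>.035]
            (x,y),(l,m),a=cv2.minAreaRect((bar[:,:2]*1000).astype(np.float32))
            print('   bar',np.round([x,y,l,m,a],1), 'z',np.percentile(bar[:,2],[50,90]).round(4),len(bar)); b=b[b[:,2]<.03]
        else: b=s[s[:,2]>.08]
        (x,y),(l,m),a=cv2.minAreaRect((b[:,:2]*1000).astype(np.float32)); (cx,cy),r=cv2.minEnclosingCircle((b[:,:2]*1000).astype(np.float32))
        print(n,nm,'rect',np.round([x,y,l,m,a],1),'circ',np.round([cx,cy,r],1),'z',np.percentile(b[:,2],[5,50,90]).round(4),len(b))
for D in (A,B):
    w=D['w'].reshape(-1,3); s=w[(np.abs(w[:,0]-.5)<.2)&(np.abs(w[:,1])<.2)]; print('bench',np.percentile(s[:,2],[30,50]).round(4))
im=cv2.resize(A['im'][140:260,170:490],None,fx=2.5,fy=2.5,interpolation=cv2.INTER_CUBIC); save('crop.png',im)
E
python3 m.py
```

```text
drum_can top rect [6.030e+02 6.380e+01 1.152e+02 1.127e+02 6.000e-01] circ [602.7  64.3  58.3] z [0.0666 0.0748 0.0781] 217
drum_can scn rect [608.1  63.4 112.9 117.6  37.8] circ [605.6  62.1  59.9] z [0.0645 0.072  0.0778] 163
tube_can top rect [ 608.9 -105.2   73.7   74.8   56.1] circ [ 609.  -106.    38.3] z [0.0674 0.0749 0.0778] 138
tube_can scn rect [ 613.9 -106.7   73.1   76.6   37.9] circ [ 612.9 -107.2   39.8] z [0.0656 0.0724 0.0769] 119
square_can top rect [ 593.5 -265.2   86.3   84.9   83.8] circ [ 594.2 -266.6   57.2] z [0.0677 0.0754 0.0783] 248
square_can scn rect [ 597.3 -266.8   85.6   88.1   84.7] circ [ 597.7 -267.4   58. ] z [0.0655 0.0727 0.0777] 198
oblong_can top rect [584.7 229.9 112.9  67.9  19. ] circ [587.7 232.   61.7] z [0.0677 0.0756 0.0784] 224
oblong_can scn rect [588.  228.  112.   78.6  19.5] circ [590.9 229.   64.5] z [0.0652 0.0722 0.0771] 179
   bar [452.  -55.8  13.9  50.   55.6] z [0.0518 0.055 ] 84
drum_lid top rect [452.1 -56.5 118.8 118.6  33.3] circ [445.7 -53.6  66.3] z [0.0146 0.0183 0.0212] 1108
   bar [456.5 -58.6  13.9  52.7  55.3] z [0
[... 1177 characters left out ...]
] z [0.109  0.1133 0.1192] 51
printer top rect [480.8 414.4 111.6 160.7  86.9] circ [480.1 414.3  93.9] z [0.0869 0.0913 0.1024] 2129
printer scn rect [485.  412.7 117.7 162.3  85.3] circ [483.7 411.1  92.5] z [0.0823 0.0892 0.0995] 882
spray top rect [ 688.8 -411.8   50.4   51.5   21.9] circ [ 688.4 -411.5   27.2] z [0.1635 0.171  0.1731] 301
spray scn rect [ 693.5 -414.3   50.6   50.3   20.6] circ [ 694.1 -414.3   26.7] z [0.1639 0.169  0.1728] 241
tape top rect [762.5 -41.   88.1  87.8  15.4] circ [763.3 -40.8  45.5] z [0.0389 0.0455 0.0483] 274
tape scn rect [766.9 -42.4  87.2  89.2  34.2] circ [766.6 -42.2  45.9] z [0.0372 0.0433 0.0486] 214
bench [0.0009 0.0025]
bench [-0.0021  0.0007]
```

View pics/crop.png

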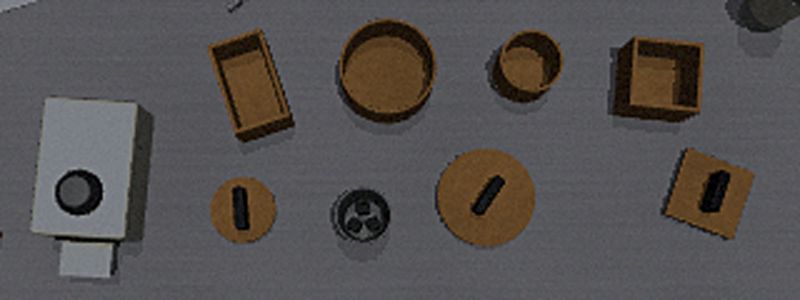

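The crop confirms the choice: the cup at crop (362,215) holds black blocks, and the white printer has its grey button at crop (75,190). Next I'll plan a tilted grasp on the cup.

```bash
cat >> h.py <<'E'
from scipy.spatial.transform import Rotation as Ro
def pose(az,p,roll=0.,el=0):
    z=np.array([np.cos(p)*np.cos(az),np.cos(p)*np.sin(az),-np.sin(p)]); y=np.array([-np.sin(az),np.cos(az),0])
    return Ro.from_matrix(np.c_[np.cross(y,z),y,z])*Ro.from_rotvec([0,0,roll])
def plan(seq):
    "seq of (label, grasp point xyz, Rotation, back): chained increments, each relative to previous target"
    o=monitor.get_obs(); P=np.array(o['eef_pos']); R=Ro.from_quat(o['tool_rot'])
    print('t',round(o['clock'],2),'j',np.round(o['joint_pos'],2),'tcp',P.round(4),'w',round(o['grip_width'],4),'gf',round(o['grasp_force'],1),'F',np.round(o['ft_force'],1))
    for l,g,T,b in seq:
        t=np.array(g)+T.apply([0,0,b])
        d=R.inv().apply(t-P)*100; w=(R.inv()*T).as_rotvec()
        print(l,'d',d.round(2),'w',w.round(3)); P,R=t,T
E
python3 - <<'E'
from h import *
T=pose(.216,.61); g=[.426,.0935,.062]
plan([('high',[.34,.09,.25],T,.019),('pre',g,T,.019-.09),('in',g,T,.019),('lift',[.426,.0935,.25],T,.019)])
E
```

```text
t 0.1 j [1.29 0.24 0.   1.34 0.   1.57] tcp [0.1403 0.4793 0.2305] w 0.0856 gf 0.0 F [-0.8  1.1 -0.1]
high d [-31.47 -31.01  -0.8 ] w [-0.242 -0.941 -0.46 ]
pre d [10.55 -1.5   8.72] w [0. 0. 0.]
in d [0. 0. 9.] w [0. 0. 0.]
lift d [-15.41  -0.   -10.77] w [0. 0. 0.]
```

arm_command([
  {"dx": -31.5,"dy": -31,"dz": -0.8,"wx": -0.242,"wy": -0.941,"wz": -0.46,"grip": 8.5},
  {"dx": -31.5,"dy": -31,"dz": -0.8,"wx": -0.242,"wy": -0.941,"wz": -0.46,"grip": 8.5},
  {"dx": -31.5,"dy": -31,"dz": -0.8,"wx": -0.242,"wy": -0.941,"wz": -0.46,"grip": 8.5},
  {"dx": -31.5,"dy": -31,"dz": -0.8,"wx": -0.242,"wy": -0.941,"wz": -0.46,"grip": 8.5},
  {"dx": -31.5,"dy": -31,"dz": -0.8,"wx": -0.242,"wy": -0.941,"wz": -0.46,"grip": 8.5},
  {"dx": -31.5,"dy": -31,"dz": -0.8,"wx": -0.242,"wy": -0.941,"wz": -0.46,"grip": 8.5},
  {"dx": -31.5,"dy": -31,"dz": -0.8,"wx": -0.242,"wy": -0.941,"wz": -0.46,"grip": 8.5},
  {"dx": -31.5,"dy": -31,"dz": -0.8,"wx": -0.242,"wy": -0.941,"wz": -0.46,"grip": 8.5},
  {"dx": -31.5,"dy": -31,"dz": -0.8,"wx": -0.242,"wy": -0.941,"wz": -0.46,"grip": 8.5},
  {"dx": -31.5,"dy": -31,"dz": -0.8,"wx": -0.242,"wy": -0.941,"wz": -0.46,"grip": 8.5},
])

```text
clock: 1.1
eef_pos: [0.3464, 0.112, 0.2394]
tool_rot: [-0.093, 0.887, 0.052, 0.45]
ft_force: [0.4, -0.0, 0.3]
grip_width: 0.0847
grasp_force: 0.0
```

```bash
cat > c.py <<'E'
from h import *
T=pose(.216,.61); g=[.426,.0935,.062]
plan([('high',[.34,.09,.25],T,.019),('pre',g,T,.019-.09),('in',g,T,.019),('lift',[.426,.0935,.25],T,.019)])
E
python3 c.py
python3 - <<'E'
from h import *
c,im,d=grab('wrist'); save('w1.png',im); w=world(c,d)
print(c['view'][:3])
m=(d>0)&(np.hypot(w[...,0]-.426,w[...,1]-.0935)<.045)&(w[...,2]>.085)
b=w[m]; print(len(b), b.min(0),b.max(0), cv2.minEnclosingCircle((b[:,:2]*1000).astype(np.float32)))
m=(d>0)&(np.hypot(w[...,0]-.604,w[...,1]-.0635)<.075)&(w[...,2]>.068)
b=w[m]; print(len(b), b.min(0),b.max(0), cv2.minEnclosingCircle((b[:,:2]*1000).astype(np.float32)))
E
```

```text
t 1.1 j [ 0.5  -0.73 -1.08  0.29 -0.23  0.18] tcp [0.3464 0.112  0.2394] w 0.0847 gf 0.0 F [ 0.4 -0.   0.3]
high d [-0.27 -2.01  0.39] w [ 0.003 -0.021 -0.009]
pre d [10.55 -1.5   8.72] w [0. 0. 0.]
in d [0. 0. 9.] w [0. 0. 0.]
lift d [-15.41  -0.   -10.77] w [0. 0. 0.]
[[-0.21220037  0.97717708  0.00979574 -0.0392473 ]
 [-0.28623671 -0.05256754 -0.95671584  0.30075405]
 [-0.93436585 -0.20581935  0.2908588   0.11437667]]
2059 [0.39159202 0.06235561 0.08501424] [0.45856971 0.1273763  0.09586195] ((425.10675048828125, 95.83184051513672), 33.94505310058594)
1127 [0.54384337 0.00934488 0.06803476] [0.66058115 0.12402414 0.07550862] ((602.6441650390625, 66.79605865478516), 58.87651062011719)
```

View pics/w1.png

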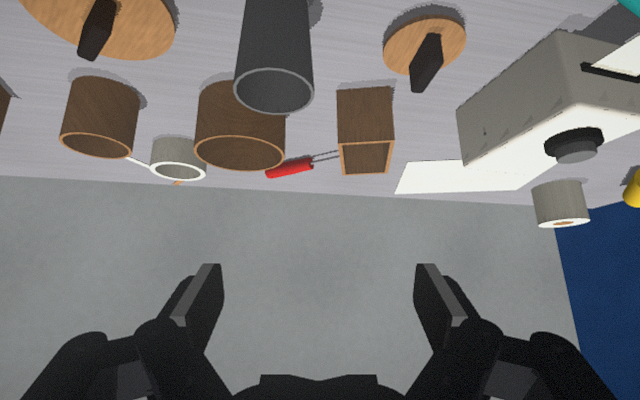

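The wrist view, which is upside down, shows the cup at (273,90) in front of the drum can (240,150). The cup is at about (0.4255, 0.095).

arm_command([
  {"dx": 10.28,"dy": -3.4,"dz": 9.1,"wy": -0.02,"grip": 8.5},
  {"dx": 10.28,"dy": -3.4,"dz": 9.1,"wy": -0.02,"grip": 8.5},
  {"dx": 10.28,"dy": -3.4,"dz": 9.1,"wy": -0.02,"grip": 8.5},
  {"dx": 10.28,"dy": -3.4,"dz": 9.1,"wy": -0.02,"grip": 8.5},
  {"dx": 10.28,"dy": -3.4,"dz": 9.1,"wy": -0.02,"grip": 8.5},
  {"dx": 10.28,"dy": -3.4,"dz": 9.1,"wy": -0.02,"grip": 8.5},
  {"dx": 10.28,"dy": -3.4,"dz": 9.1,"wy": -0.02,"grip": 8.5},
  {"dx": 10.28,"dy": -3.4,"dz": 9.1,"wy": -0.02,"grip": 8.5},
])

```text
validation failed for argument at $.in...
```

```bash
sed -i 's/g=\[.426,.0935/g=[.4255,.095/' c.py; python3 c.py
```

```text
t 1.15 j [ 0.47 -0.73 -1.08  0.29 -0.22  0.18] tcp [0.3498 0.1033 0.2405] w 0.0851 gf 0.0 F [ 0.2 -0.5 -0.2]
high d [-0.1  -1.08  0.35] w [-0.018 -0.019 -0.022]
pre d [10.56 -1.34  8.7 ] w [0. 0. 0.]
in d [0. 0. 9.] w [0. 0. 0.]
lift d [-15.42  -0.16 -10.76] w [0. 0. 0.]
```

arm_command([
  {"dx": 10.46,"dy": -2.42,"dz": 9.05,"wx": -0.018,"wy": -0.019,"wz": -0.022,"grip": 8.5},
  {"dx": 10.46,"dy": -2.42,"dz": 9.05,"wx": -0.018,"wy": -0.019,"wz": -0.022,"grip": 8.5},
  {"dx": 10.46,"dy": -2.42,"dz": 9.05,"wx": -0.018,"wy": -0.019,"wz": -0.022,"grip": 8.5},
  {"dx": 10.46,"dy": -2.42,"dz": 9.05,"wx": -0.018,"wy": -0.019,"wz": -0.022,"grip": 8.5},
  {"dx": 10.46,"dy": -2.42,"dz": 9.05,"wx": -0.018,"wy": -0.019,"wz": -0.022,"grip": 8.5},
  {"dx": 10.46,"dy": -2.42,"dz": 9.05,"wx": -0.018,"wy": -0.019,"wz": -0.022,"grip": 8.5},
  {"dx": 10.46,"dy": -2.42,"dz": 9.05,"wx": -0.018,"wy": -0.019,"wz": -0.022,"grip": 8.5},
  {"dx": 10.46,"dy": -2.42,"dz": 9.05,"wx": -0.018,"wy": -0.019,"wz": -0.022,"grip": 8.5},
])

```text
clock: 1.95
eef_pos: [0.4062, 0.1094, 0.2089]
tool_rot: [-0.107, 0.893, 0.052, 0.433]
ft_force: [-0.3, 0.3, -0.6]
grip_width: 0.0852
grasp_force: 0.0
```

```bash
python3 c.py
```

```text
t 1.95 j [ 0.3  -0.46 -1.09  0.04 -0.05  0.04] tcp [0.4062 0.1094 0.2089] w 0.0852 gf 0.0 F [-0.3  0.3 -0.6]
high d [ 0.92 -0.36 -6.06] w [ 0.018 -0.057  0.013]
pre d [10.56 -1.34  8.7 ] w [0. 0. 0.]
in d [0. 0. 9.] w [0. 0. 0.]
lift d [-15.42  -0.16 -10.76] w [0. 0. 0.]
```

```bash
cat > c.py <<'E'
from h import *
T=pose(np.pi/2,.61); g=np.array([.4255,.095,.062])
plan([('high',g+[0,-.08,.15],T,.019),('pre',g,T,.019-.09),('in',g,T,.019),('lift',g+[0,0,.2],T,.019)])
E
python3 c.py
```

```text
t 1.95 j [ 0.3  -0.46 -1.09  0.04 -0.05  0.04] tcp [0.4062 0.1094 0.2089] w 0.0852 gf 0.0 F [-0.3  0.3 -0.6]
high d [ 0.59 -8.12  0.5 ] w [-1.07  -0.048 -0.795]
pre d [ 7.71 -0.    6.15] w [0. 0. 0.]
in d [0. 0. 9.] w [0. 0. 0.]
lift d [-16.39   0.   -11.46] w [0. 0. 0.]
```

arm_command([
  {"dx": 0.6,"dy": -8.1,"dz": 0.5,"wx": -1.07,"wy": -0.048,"wz": -0.795,"grip": 8.5},
  {"dx": 0.6,"dy": -8.1,"dz": 0.5,"wx": -1.07,"wy": -0.048,"wz": -0.795,"grip": 8.5},
  {"dx": 0.6,"dy": -8.1,"dz": 0.5,"wx": -1.07,"wy": -0.048,"wz": -0.795,"grip": 8.5},
  {"dx": 0.6,"dy": -8.1,"dz": 0.5,"wx": -1.07,"wy": -0.048,"wz": -0.795,"grip": 8.5},
  {"dx": 0.6,"dy": -8.1,"dz": 0.5,"wx": -1.07,"wy": -0.048,"wz": -0.795,"grip": 8.5},
  {"dx": 0.6,"dy": -8.1,"dz": 0.5,"wx": -1.07,"wy": -0.048,"wz": -0.795,"grip": 8.5},
  {"dx": 0.6,"dy": -8.1,"dz": 0.5,"wx": -1.07,"wy": -0.048,"wz": -0.795,"grip": 8.5},
  {"dx": 0.6,"dy": -8.1,"dz": 0.5,"wx": -1.07,"wy": -0.048,"wz": -0.795,"grip": 8.5},
  {"dx": 0.6,"dy": -8.1,"dz": 0.5,"wx": -1.07,"wy": -0.048,"wz": -0.795,"grip": 8.5},
  {"dx": 0.6,"dy": -8.1,"dz": 0.5,"wx": -1.07,"wy": -0.048,"wz": -0.795,"grip": 8.5},
])

```text
clock: 2.95
eef_pos: [0.4256, 0.0298, 0.2015]
tool_rot: [-0.57, 0.686, 0.293, 0.345]
ft_force: [0.1, -0.1, -1.2]
grip_width: 0.0851
grasp_force: 0.0
```

```bash
python3 c.py
```

```text
t 2.95 j [-0.5   0.34 -0.32  1.33  0.87 -2.09] tcp [0.4256 0.0298 0.2015] w 0.0851 gf 0.0 F [ 0.1 -0.1 -1.2]
high d [-0.02  0.03  0.08] w [-0.141 -0.021 -0.111]
pre d [ 7.71 -0.    6.15] w [0. 0. 0.]
in d [0. 0. 9.] w [0. 0. 0.]
lift d [-16.39   0.   -11.46] w [0. 0. 0.]
```

arm_command([
  {"dx": 0,"dy": 0,"dz": 0.1,"wx": -0.141,"wy": -0.021,"wz": -0.111,"grip": 8.5},
  {"dx": 0,"dy": 0,"dz": 0.1,"wx": -0.141,"wy": -0.021,"wz": -0.111,"grip": 8.5},
  {"dx": 0,"dy": 0,"dz": 0.1,"wx": -0.141,"wy": -0.021,"wz": -0.111,"grip": 8.5},
])

```text
clock: 3.25
eef_pos: [0.4266, 0.0311, 0.1995]
tool_rot: [-0.625, 0.629, 0.327, 0.326]
ft_force: [0.5, 0.1, -0.2]
grip_width: 0.0851
grasp_force: 0.0
```

arm_command([
  {"dx": 7.7,"dy": 0,"dz": 6.1,"wx": 0,"wy": 0,"wz": 0,"grip": 8.5},
  {"dx": 7.7,"dy": 0,"dz": 6.1,"wx": 0,"wy": 0,"wz": 0,"grip": 8.5},
  {"dx": 7.7,"dy": 0,"dz": 6.1,"wx": 0,"wy": 0,"wz": 0,"grip": 8.5},
  {"dx": 7.7,"dy": 0,"dz": 6.1,"wx": 0,"wy": 0,"wz": 0,"grip": 8.5},
])

```text
clock: 3.65
eef_pos: [0.4249, 0.0375, 0.1036]
tool_rot: [-0.624, 0.629, 0.327, 0.327]
ft_force: [-0.1, -0.8, -0.9]
grip_width: 0.0852
grasp_force: 0.0
```

```bash
python3 c.py
python3 - <<'E'
from h import *
c,im,d=grab('wrist'); save('w2.png',im); w=world(c,d)
m=(d>0)&(np.hypot(w[...,0]-.426,w[...,1]-.095)<.045)&(w[...,2]>.088)
b=w[m]; print(len(b), b.min(0),b.max(0), cv2.minEnclosingCircle((b[:,:2]*1000).astype(np.float32)))
E
```

```text
t 3.65 j [-0.46  0.57 -0.29  1.27  0.83 -2.28] tcp [0.4249 0.0375 0.1036] w 0.0852 gf 0.0 F [-0.1 -0.8 -0.9]
high d [-7.6  -0.03 -6.14] w [-0.003  0.001 -0.006]
pre d [ 7.71 -0.    6.15] w [0. 0. 0.]
in d [0. 0. 9.] w [0. 0. 0.]
lift d [-16.39   0.   -11.46] w [0. 0. 0.]
1982 [0.39329143 0.06008755 0.08800501] [0.45739233 0.12531962 0.09511083] ((425.7632141113281, 92.94934844970703), 33.31668472290039)
```

View pics/w2.png

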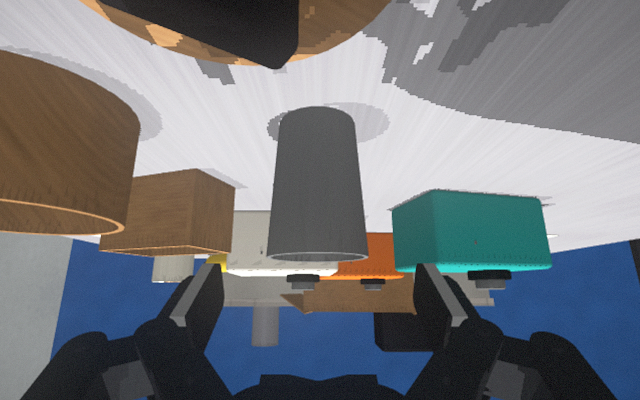

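The wrist view shows the cup centred between the fingers at (318,180). I'll slide in and close.

arm_command([
  {"dx": 0,"dy": 0,"dz": 3,"wx": 0,"wy": 0,"wz": 0,"grip": 8.5},
  {"dx": 0,"dy": 0,"dz": 6,"wx": 0,"wy": 0,"wz": 0,"grip": 8.5},
  {"dx": 0,"dy": 0,"dz": 9,"wx": 0,"wy": 0,"wz": 0,"grip": 8.5},
  {"dx": 0,"dy": 0,"dz": 9,"wx": 0,"wy": 0,"wz": 0,"grip": 7},
  {"dx": 0,"dy": 0,"dz": 9,"wx": 0,"wy": 0,"wz": 0,"grip": 5},
  {"dx": 0,"dy": 0,"dz": 9,"wx": 0,"wy": 0,"wz": 0,"grip": 5},
  {"dx": 0,"dy": 0,"dz": 9,"wx": 0,"wy": 0,"wz": 0,"grip": 5},
  {"dx": 0,"dy": 0,"dz": 9,"wx": 0,"wy": 0,"wz": 0,"grip": 5},
])

```text
clock: 4.5
eef_pos: [0.4274, 0.1102, 0.0536]
tool_rot: [-0.624, 0.629, 0.326, 0.329]
ft_force: [-1.4, 0.4, 8.0]
grip_width: 0.0611
grasp_force: 64.0
```

```bash
python3 c.py
python3 - <<'E'
from h import *
# pour geometry: cup axis in tool frame & options
T=pose(np.pi/2,.61); u=T.inv().apply([0,0,1])
for p in(.61,.4,.3,.2):
  for ph in(1.6,2,2.4,2.7):
    T2=pose(np.pi/2,p,ph); a=T2.apply(u); print(p,ph,'axis',a.round(2),'tilt',np.degrees(np.arccos(a[2])).round(0))
E
```

```text
t 4.5 j [-0.32  0.59 -0.43  0.96  0.9  -2.08] tcp [0.4274 0.1102 0.0536] w 0.0611 gf 64.0 F [-1.4  0.4  8. ]
high d [ -7.55   0.11 -14.97] w [-0.008  0.002 -0.004]
pre d [ 7.71 -0.    6.15] w [0. 0. 0.]
in d [0. 0. 9.] w [0. 0. 0.]
lift d [-16.39   0.   -11.46] w [0. 0. 0.]
0.61 1.6 axis [ 0.82 -0.48  0.31] tilt 72.0
0.61 2 axis [ 0.75 -0.66  0.05] tilt 87.0
0.61 2.4 axis [ 0.55 -0.82 -0.17] tilt 100.0
0.61 2.7 axis [ 0.35 -0.89 -0.28] tilt 106.0
0.4 1.6 axis [ 0.82 -0.54  0.2 ] tilt 78.0
0.4 2 axis [ 0.75 -0.66 -0.09] tilt 95.0
0.4 2.4 axis [ 0.55 -0.76 -0.33] tilt 109.0
0.4 2.7 axis [ 0.35 -0.82 -0.46] tilt 117.0
0.3 1.6 axis [ 0.82 -0.55  0.15] tilt 82.0
0.3 2 axis [ 0.75 -0.65 -0.16] tilt 99.0
0.3 2.4 axis [ 0.55 -0.73 -0.41] tilt 114.0
0.3 2.7 axis [ 0.35 -0.77 -0.54] tilt 123.0
0.2 1.6 axis [ 0.82 -0.57  0.09] tilt 85.0
0.2 2 axis [ 0.75 -0.63 -0.22] tilt 103.0
0.2 2.4 axis [ 0.55 -0.68 -0.48] tilt 119.0
0.2 2.7 axis [ 0.35 -0.71 -0.61] tilt 128.0
```

```bash
cat > c2.py <<'E'
from h import *
g=np.array([.4270,.0945,.065]); T=pose(np.pi/2,.61); q=np.array([.579,.098,.20]); T2=pose(np.pi/2,.3)
plan([('lift',[g[0],g[1],.2],T,.019),('over',q,T2,.019),('pour',q-[0,0,.041],pose(np.pi/2,.3,2.4),.019)])
E
python3 c2.py
```

```text
t 4.5 j [-0.32  0.59 -0.43  0.96  0.9  -2.08] tcp [0.4274 0.1102 0.0536] w 0.0611 gf 64.0 F [-1.4  0.4  8. ]
lift d [-11.11   0.02  -7.75] w [-0.008  0.002 -0.004]
over d [ -0.78 -15.2    0.2 ] w [-0.   -0.31 -0.  ]
pour d [3.92 0.   1.21] w [0.  0.  2.4]
```

arm_command([
  {"dx": -2.2,"dy": 0,"dz": -1.5,"wx": 0,"wy": 0,"wz": 0,"grip": 5},
  {"dx": -5.2,"dy": 0,"dz": -3.6,"wx": 0,"wy": 0,"wz": 0,"grip": 5},
  {"dx": -8.2,"dy": 0,"dz": -5.7,"wx": 0,"wy": 0,"wz": 0,"grip": 5},
  {"dx": -11.1,"dy": 0,"dz": -7.7,"wx": 0,"wy": 0,"wz": 0,"grip": 5},
])

```text
clock: 4.9
eef_pos: [0.4266, 0.11, 0.1884]
tool_rot: [-0.625, 0.63, 0.325, 0.327]
ft_force: [0.5, 0.6, -1.5]
grip_width: 0.0607
grasp_force: 65.1
```

arm_command([
  {"dx": -0.1,"dy": -2,"dz": 0,"wx": 0,"wy": -0.05,"wz": 0,"grip": 5},
  {"dx": -0.3,"dy": -5,"dz": 0.1,"wx": 0,"wy": -0.1,"wz": 0,"grip": 5},
  {"dx": -0.4,"dy": -8,"dz": 0.1,"wx": 0,"wy": -0.16,"wz": 0,"grip": 5},
  {"dx": -0.6,"dy": -11,"dz": 0.1,"wx": 0,"wy": -0.22,"wz": 0,"grip": 5},
  {"dx": -0.7,"dy": -14,"dz": 0.2,"wx": 0,"wy": -0.28,"wz": 0,"grip": 5},
  {"dx": -0.8,"dy": -15.2,"dz": 0.2,"wx": 0,"wy": -0.31,"wz": 0,"grip": 5},
  {"dx": -0.8,"dy": -15.2,"dz": 0.2,"wx": 0,"wy": -0.31,"wz": 0,"grip": 5},
  {"dx": -0.8,"dy": -15.2,"dz": 0.2,"wx": 0,"wy": -0.31,"wz": 0,"grip": 5},
])

```text
clock: 5.7
eef_pos: [0.5781, 0.1157, 0.1912]
tool_rot: [-0.567, 0.572, 0.418, 0.42]
ft_force: [0.1, 0.2, -0.4]
grip_width: 0.0609
grasp_force: 65.2
```

```bash
python3 c2.py
python3 - <<'E'
from h import *
for n in('top','scene'):
  c,im,d=grab(n); w=world(c,d)
  b=w[(d>0)&(np.hypot(w[...,0]-.604,w[...,1]-.065)<.075)&(abs(w[...,2]-.074)<.01)]; print(n,len(b),cv2.minEnclosingCircle((b[:,:2]*1000).astype(np.float32)))
  if n=='scene': save('s1.png',cv2.resize(im[130:300,200:460],None,fx=2.5,fy=2.5))
E
```

```text
t 5.7 j [-0.29  0.8   0.15  1.66  1.16 -2.35] tcp [0.5781 0.1157 0.1912] w 0.0609 gf 65.2 F [ 0.1  0.2 -0.4]
lift d [ 0.42 15.11 -0.56] w [-0.005  0.308 -0.004]
over d [ -0.78 -15.2    0.2 ] w [-0.   -0.31 -0.  ]
pour d [3.92 0.   1.21] w [0.  0.  2.4]
top 43 ((602.7810668945312, 63.65435791015625), 58.00218963623047)
scene 118 ((609.8358154296875, 63.122352600097656), 59.26463317871094)
```

View pics/s1.png

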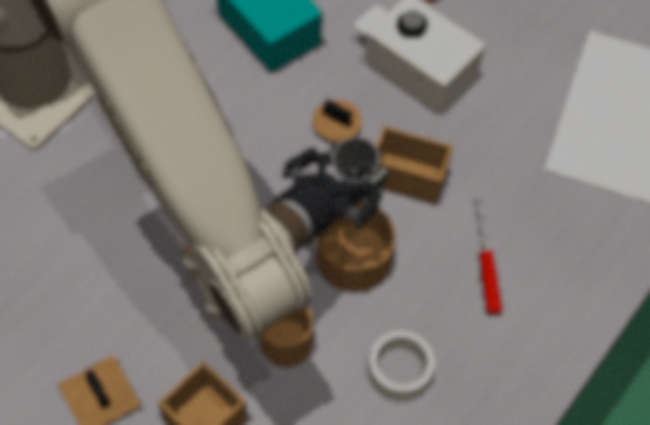

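The scene crop shows the cup upright at (355,158), held above the drum can (355,245). I'll pour now.

arm_command([
  {"dx": 0.4,"dy": 0,"dz": 0.1,"wx": 0,"wy": 0,"wz": 0.13,"grip": 5},
  {"dx": 0.8,"dy": 0,"dz": 0.2,"wx": 0,"wy": 0,"wz": 0.26,"grip": 5},
  {"dx": 1.2,"dy": 0,"dz": 0.4,"wx": 0,"wy": 0,"wz": 0.39,"grip": 5},
  {"dx": 1.6,"dy": 0,"dz": 0.5,"wx": 0,"wy": 0,"wz": 0.52,"grip": 5},
  {"dx": 2,"dy": 0,"dz": 0.6,"wx": 0,"wy": 0,"wz": 0.65,"grip": 5},
  {"dx": 2.4,"dy": 0,"dz": 0.7,"wx": 0,"wy": 0,"wz": 0.78,"grip": 5},
  {"dx": 2.8,"dy": 0,"dz": 0.9,"wx": 0,"wy": 0,"wz": 0.91,"grip": 5},
  {"dx": 3.2,"dy": 0,"dz": 1,"wx": 0,"wy": 0,"wz": 1.04,"grip": 5},
  {"dx": 3.6,"dy": 0,"dz": 1.1,"wx": 0,"wy": 0,"wz": 1.17,"grip": 5},
  {"dx": 3.9,"dy": 0,"dz": 1.2,"wx": 0,"wy": 0,"wz": 1.3,"grip": 5},
])

```text
clock: 6.8
eef_pos: [0.5775, 0.1164, 0.1516]
tool_rot: [-0.104, 0.799, 0.587, 0.08]
ft_force: [0.1, -0.4, -1.5]
grip_width: 0.0609
grasp_force: 65.3
```

arm_command([
  {"dx": 0,"dy": 0,"dz": 0,"wx": 0,"wy": 0,"wz": 0.14,"grip": 5},
  {"dx": 0,"dy": 0,"dz": 0,"wx": 0,"wy": 0,"wz": 0.28,"grip": 5},
  {"dx": 0,"dy": 0,"dz": 0,"wx": 0,"wy": 0,"wz": 0.42,"grip": 5},
  {"dx": 0,"dy": 0,"dz": 0,"wx": 0,"wy": 0,"wz": 0.56,"grip": 5},
  {"dx": 0,"dy": 0,"dz": 0,"wx": 0,"wy": 0,"wz": 0.7,"grip": 5},
  {"dx": 0,"dy": 0,"dz": 0,"wx": 0,"wy": 0,"wz": 0.84,"grip": 5},
  {"dx": 0,"dy": 0,"dz": 0,"wx": 0,"wy": 0,"wz": 0.98,"grip": 5},
  {"dx": 0,"dy": 0,"dz": 0,"wx": 0,"wy": 0,"wz": 1.1,"grip": 5},
  {"dx": 0,"dy": 0,"dz": 0,"wx": 0,"wy": 0,"wz": 1.1,"grip": 5},
  {"dx": 0,"dy": 0,"dz": 0,"wx": 0,"wy": 0,"wz": 1.1,"grip": 5},
])

```text
clock: 7.8
eef_pos: [0.5779, 0.1165, 0.1516]
tool_rot: [0.326, 0.736, 0.544, -0.237]
ft_force: [0.5, -0.4, -0.6]
grip_width: 0.0612
grasp_force: 65.2
```

```bash
python3 c2.py
python3 - <<'E'
from h import *
c,im,d=grab('scene'); save('s2.png',cv2.resize(im[130:300,200:460],None,fx=3,fy=3))
E
```

```text
t 7.8 j [-0.29  0.85  0.13  1.59  1.16  0.04] tcp [0.5779 0.1165 0.1516] w 0.0612 gf 65.2 F [ 0.5 -0.4 -0.6]
lift d [12.69 -8.82 -1.81] w [ 0.367  0.15  -2.376]
over d [ -0.78 -15.2    0.2 ] w [-0.   -0.31 -0.  ]
pour d [3.92 0.   1.21] w [0.  0.  2.4]
```

View pics/s2.png

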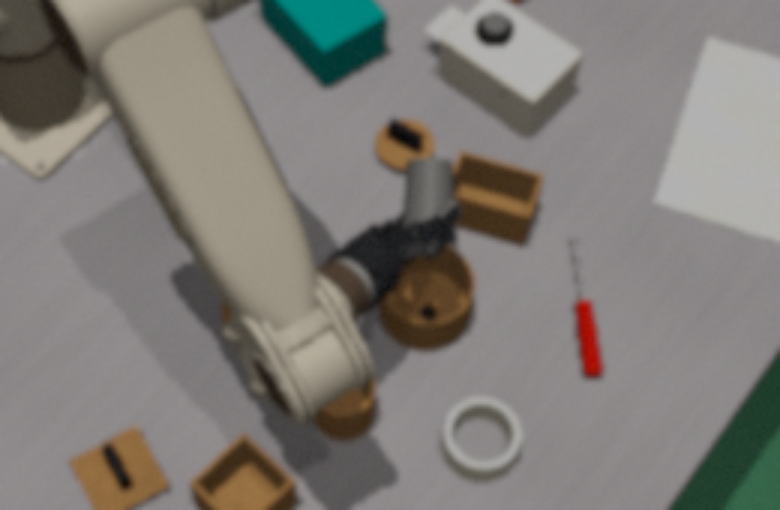

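A foot is visible inside the drum at (428,312). I'll roll a little further, shake, and then turn back.

arm_command([
  {"dx": 0,"dy": 0,"dz": 0,"wx": 0,"wy": 0,"wz": 0.15,"grip": 5},
  {"dx": 0,"dy": 0,"dz": 0,"wx": 0,"wy": 0,"wz": 0.3,"grip": 5},
  {"dx": 0,"dy": 0,"dz": 0,"wx": 0,"wy": 0,"wz": 0.4,"grip": 5},
  {"dx": 0,"dy": 0,"dz": 0,"wx": 0,"wy": 0,"wz": 0.26,"grip": 5},
  {"dx": 0,"dy": 0,"dz": 0,"wx": 0,"wy": 0,"wz": 0.4,"grip": 5},
  {"dx": 0,"dy": 0,"dz": 0,"wx": 0,"wy": 0,"wz": 0.26,"grip": 5},
  {"dx": 0,"dy": 0,"dz": 0,"wx": 0,"wy": 0,"wz": 0.4,"grip": 5},
  {"dx": 0,"dy": 0,"dz": 0,"wx": 0,"wy": 0,"wz": 0.4,"grip": 5},
  {"dx": 0,"dy": 0,"dz": 0,"wx": 0,"wy": 0,"wz": 0.4,"grip": 5},
  {"dx": 0,"dy": 0,"dz": 0,"wx": 0,"wy": 0,"wz": 0.4,"grip": 5},
])

```text
clock: 8.85
eef_pos: [0.578, 0.1166, 0.1507]
tool_rot: [0.466, 0.657, 0.486, -0.341]
ft_force: [-0.4, -0.4, -0.6]
grip_width: 0.0613
grasp_force: 65.3
```

arm_command([
  {"dx": 0,"dy": 0,"dz": 0,"wx": 0,"wy": 0,"wz": -1.4,"grip": 5},
  {"dx": 0,"dy": 0,"dz": 0,"wx": 0,"wy": 0,"wz": -1.4,"grip": 5},
  {"dx": 0,"dy": 0,"dz": 0,"wx": 0,"wy": 0,"wz": -1.4,"grip": 5},
  {"dx": 0,"dy": 0,"dz": 0,"wx": 0,"wy": 0,"wz": -1.4,"grip": 5},
  {"dx": 0,"dy": 0,"dz": 0,"wx": 0,"wy": 0,"wz": -1.4,"grip": 5},
  {"dx": 0,"dy": 0,"dz": 0,"wx": 0,"wy": 0,"wz": -1.4,"grip": 5},
  {"dx": 0,"dy": 0,"dz": 0,"wx": 0,"wy": 0,"wz": -1.4,"grip": 5},
  {"dx": 0,"dy": 0,"dz": 0,"wx": 0,"wy": 0,"wz": -1.4,"grip": 5},
  {"dx": 0,"dy": 0,"dz": 0,"wx": 0,"wy": 0,"wz": -1.4,"grip": 5},
  {"dx": 0,"dy": 0,"dz": 0,"wx": 0,"wy": 0,"wz": -1.4,"grip": 5},
])

```text
clock: 9.85
eef_pos: [0.578, 0.1166, 0.1506]
tool_rot: [-0.068, 0.802, 0.591, 0.053]
ft_force: [1.5, 0.4, 0.4]
grip_width: 0.0611
grasp_force: 65.3
```

arm_command([
  {"dx": 0,"dy": 0,"dz": 0,"wx": 0,"wy": 0,"wz": -1.4,"grip": 5},
  {"dx": 0,"dy": 0,"dz": 0,"wx": 0,"wy": 0,"wz": -1.4,"grip": 5},
  {"dx": 0,"dy": 0,"dz": 0,"wx": 0,"wy": 0,"wz": -1.4,"grip": 5},
  {"dx": 0,"dy": 0,"dz": 0,"wx": 0,"wy": 0,"wz": -1.4,"grip": 5},
  {"dx": 0,"dy": 0,"dz": 0,"wx": 0,"wy": 0,"wz": -1.4,"grip": 5},
  {"dx": 0,"dy": 0,"dz": 0,"wx": 0,"wy": 0,"wz": -1.4,"grip": 5},
  {"dx": 0,"dy": 0,"dz": 0,"wx": 0,"wy": 0,"wz": -1.4,"grip": 5},
  {"dx": 0,"dy": 0,"dz": 0,"wx": 0,"wy": 0,"wz": -1.4,"grip": 5},
  {"dx": 0,"dy": 0,"dz": 0,"wx": 0,"wy": 0,"wz": -1.4,"grip": 5},
  {"dx": 0,"dy": 0,"dz": 0,"wx": 0,"wy": 0,"wz": -1.4,"grip": 5},
])

```text
clock: 10.85
eef_pos: [0.578, 0.1166, 0.1505]
tool_rot: [-0.569, 0.57, 0.418, 0.421]
ft_force: [0.2, 0.2, -0.0]
grip_width: 0.0608
grasp_force: 65.3
```

```bash
cat > c3.py <<'E'
from h import *
q=np.array([.579,.098,.20]); T=pose(np.pi/2,.61); b=np.array([.427,.0945,.066])
plan([('up',q+[0,0,.03],pose(np.pi/2,.3),.019),('back',b+[0,0,.15],T,.019),('down',b,T,.019),('out',b,T,.019-.1)])
E
python3 c3.py
```

```text
t 10.85 j [-0.29  0.85  0.13  1.59  1.16 -2.36] tcp [0.578  0.1166 0.1505] w 0.0608 gf 65.3 F [ 0.2  0.2 -0. ]
up d [-7.04 -0.13 -2.23] w [-0.005 -0.001  0.002]
back d [ 2.02e+00  1.52e+01 -1.00e-02] w [0.   0.31 0.  ]
down d [12.29 -0.    8.59] w [0. 0. 0.]
out d [ -0.  -0. -10.] w [0. 0. 0.]
```

arm_command([
  {"dx": -4,"dy": 0,"dz": -1.3,"wx": 0,"wy": 0,"wz": 0,"grip": 5},
  {"dx": -7,"dy": -0.1,"dz": -2.2,"wx": 0,"wy": 0,"wz": 0,"grip": 5},
  {"dx": -7,"dy": -0.1,"dz": -2.2,"wx": 0,"wy": 0,"wz": 0,"grip": 5},
])

```text
clock: 11.15
eef_pos: [0.5807, 0.116, 0.2284]
tool_rot: [-0.569, 0.57, 0.416, 0.423]
ft_force: [0.2, 0.0, -1.4]
grip_width: 0.0609
grasp_force: 65.2
```

arm_command([
  {"dx": 0.5,"dy": 4,"dz": 0,"wx": 0,"wy": 0.08,"wz": 0,"grip": 5},
  {"dx": 1,"dy": 8,"dz": 0,"wx": 0,"wy": 0.16,"wz": 0,"grip": 5},
  {"dx": 1.5,"dy": 12,"dz": 0,"wx": 0,"wy": 0.24,"wz": 0,"grip": 5},
  {"dx": 2,"dy": 15.2,"dz": 0,"wx": 0,"wy": 0.31,"wz": 0,"grip": 5},
  {"dx": 2,"dy": 15.2,"dz": 0,"wx": 0,"wy": 0.31,"wz": 0,"grip": 5},
  {"dx": 2,"dy": 15.2,"dz": 0,"wx": 0,"wy": 0.31,"wz": 0,"grip": 5},
])

```text
clock: 11.75
eef_pos: [0.4268, 0.1114, 0.2054]
tool_rot: [-0.626, 0.629, 0.326, 0.328]
ft_force: [0.9, -0.0, -0.2]
grip_width: 0.0612
grasp_force: 65.3
```

```bash
python3 c3.py
python3 - <<'E'
from h import *
c,im,d=grab('top'); save('t2.png',cv2.resize(im[130:270,250:480],None,fx=3.4,fy=3.4,interpolation=cv2.INTER_CUBIC))
w=world(c,d)
for n,p in(('drum',(.603,.065)),('cup',(.427,.0945))):
  m=(d>0)&(np.hypot(w[...,0]-p[0],w[...,1]-p[1])<.05); print(n,w[m][:,2].min(), np.percentile(w[m][:,2],[5,20,50]).round(3))
E
```

```text
t 11.75 j [-0.31  0.35 -0.3   1.33  0.9  -2.08] tcp [0.4268 0.1114 0.2054] w 0.0612 gf 65.3 F [ 0.9 -0.  -0.2]
up d [ -1.86 -15.22  -0.63] w [-0.005 -0.31  -0.002]
back d [ 2.02e+00  1.52e+01 -1.00e-02] w [0.   0.31 0.  ]
down d [12.29 -0.    8.59] w [0. 0. 0.]
out d [ -0.  -0. -10.] w [0. 0. 0.]
drum -0.0006017167600127493 [0.003 0.005 0.007]
cup -0.003875922729255521 [0.    0.155 0.207]
```

View pics/t2.png

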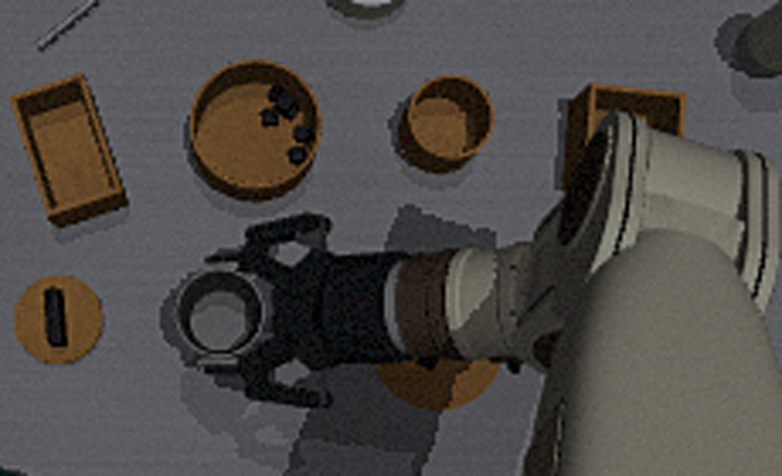

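The top crop shows the cup empty at (218,310). Five feet are in the drum, around (285,100)–(297,155), and none lie on the bench. I'll set the cup down.

arm_command([
  {"dx": 4,"dy": 0,"dz": 2.8,"wx": 0,"wy": 0,"wz": 0,"grip": 5},
  {"dx": 8,"dy": 0,"dz": 5.6,"wx": 0,"wy": 0,"wz": 0,"grip": 5},
  {"dx": 11,"dy": 0,"dz": 7.7,"wx": 0,"wy": 0,"wz": 0,"grip": 5},
  {"dx": 12,"dy": 0,"dz": 8.4,"wx": 0,"wy": 0,"wz": 0,"grip": 5},
  {"dx": 12.3,"dy": 0,"dz": 8.6,"wx": 0,"wy": 0,"wz": 0,"grip": 5},
  {"dx": 12.3,"dy": 0,"dz": 8.6,"wx": 0,"wy": 0,"wz": 0,"grip": 5},
])

```text
clock: 12.4
eef_pos: [0.4277, 0.111, 0.0552]
tool_rot: [-0.625, 0.629, 0.326, 0.327]
ft_force: [-0.2, -0.7, -0.2]
grip_width: 0.0609
grasp_force: 65.3
```

arm_command([
  {"dx": 0,"dy": 0,"dz": 0,"wx": 0,"wy": 0,"wz": 0,"grip": 6.5},
  {"dx": 0,"dy": 0,"dz": 0,"wx": 0,"wy": 0,"wz": 0,"grip": 8.5},
  {"dx": 0,"dy": 0,"dz": 0,"wx": 0,"wy": 0,"wz": 0,"grip": 8.5},
  {"dx": 0,"dy": 0,"dz": 0,"wx": 0,"wy": 0,"wz": 0,"grip": 8.5},
  {"dx": 0,"dy": 0,"dz": 0,"wx": 0,"wy": 0,"wz": 0,"grip": 8.5},
])

```text
clock: 12.9
eef_pos: [0.427, 0.1111, 0.0554]
tool_rot: [-0.625, 0.629, 0.326, 0.327]
ft_force: [-0.4, 0.2, -0.2]
grip_width: 0.0847
grasp_force: 0.0
```

arm_command([
  {"dx": 0,"dy": 0,"dz": -3,"wx": 0,"wy": 0,"wz": 0,"grip": 8.5},
  {"dx": 0,"dy": 0,"dz": -6,"wx": 0,"wy": 0,"wz": 0,"grip": 8.5},
  {"dx": 0,"dy": 0,"dz": -10,"wx": 0,"wy": 0,"wz": 0,"grip": 8.5},
  {"dx": -4,"dy": 0,"dz": -14,"wx": 0,"wy": 0,"wz": 0,"grip": 8.5},
  {"dx": -8,"dy": 0,"dz": -18,"wx": 0,"wy": 0,"wz": 0,"grip": 8.5},
  {"dx": -12,"dy": 0,"dz": -20,"wx": 0,"wy": 0,"wz": 0,"grip": 8.5},
  {"dx": -12,"dy": 0,"dz": -20,"wx": 0,"wy": 0,"wz": 0,"grip": 8.5},
])

```text
clock: 13.6
eef_pos: [0.4283, 0.0153, 0.273]
tool_rot: [-0.627, 0.629, 0.322, 0.329]
ft_force: [-0.2, 0.2, -0.6]
grip_width: 0.0853
grasp_force: 0.0
```

```bash
cat > c4.py <<'E'
from h import *
import sys
# tool-down pose with bar: tool y across bar (bar axis direction th in world)
def down(th,flip=0): # th: world angle of tool y
    y=np.array([np.cos(th),np.sin(th),0]); z=np.array([0,0,-1.]); return Ro.from_matrix(np.c_[np.cross(y,z),y,z])
E
python3 - <<'E'
from c4 import *
plan([])
c,im,d=grab('top'); np.savez('top1.npz',im=im,d=d,w=world(c,d)); c,im,d=grab('scene'); np.savez('scene1.npz',im=im,d=d,w=world(c,d))
E
sed 's/top0/top1/;s/scene0/scene1/;s/^im=.*//' m.py > m1.py; python3 m1.py | grep -v tape
```

```text
t 13.6 j [-0.5   0.39 -0.07  1.7   0.81 -2.33] tcp [0.4283 0.0153 0.273 ] w 0.0853 gf 0.0 F [-0.2  0.2 -0.6]
drum_can top rect [6.027e+02 6.390e+01 1.148e+02 1.126e+02 5.000e-01] circ [602.8  65.   58. ] z [0.0672 0.0753 0.078 ] 206
drum_can scn rect [607.5  62.3 114.  116.9  49. ] circ [607.9  64.6  60.7] z [0.0641 0.0713 0.0773] 174
tube_can top rect [ 6.087e+02 -1.062e+02  7.350e+01  7.460e+01  4.000e-01] circ [ 609.  -105.6   38.2] z [0.0678 0.0752 0.0786] 135
tube_can scn rect [ 613.4 -107.6   74.6   75.5   11.6] circ [ 611.6 -109.2   41. ] z [0.0659 0.0722 0.0783] 110
square_can top rect [ 593.3 -266.    86.4   85.1   83.9] circ [ 592.9 -266.1   57.9] z [0.067  0.0752 0.0785] 256
square_can scn rect [ 597.2 -267.1   85.7   87.2   82.9] circ [ 598.2 -268.    58.3] z [0.0654 0.0722 0.0771] 203
oblong_can top rect [584.3 229.7 112.8  67.7  19. ] circ [587.7 231.8  61.5] z [0.0681 0.0757 0.0786] 218
oblong_can scn rect [587.5 229.  112.2  76.   19. ] circ [589.4 230.8  62.3] z [0.0657 0.0723 0.0775] 178
   bar [447.3 -65.8 125.7 116.2  24. ] z [0.3489 0.3997] 1975
drum_lid top rect
[... 1155 characters left out ...]
 [0.0836 0.0903 0.0959] 81
button top rect [448.  413.   41.8  37.5  25.3] circ [450.  409.7  24.2] z [0.1079 0.1146 0.1177] 139
button scn rect [454.4 413.6  32.1  38.6  32.9] circ [453.2 411.8  20.3] z [0.1064 0.1124 0.1165] 54
printer top rect [480.5 414.1 111.1 160.   86.2] circ [480.3 414.2  93.8] z [0.087  0.0912 0.1024] 2125
printer scn rect [483.  411.2 113.5 161.2  86.4] circ [482.5 411.9  96.1] z [0.0821 0.0893 0.0996] 876
spray top rect [ 688.8 -411.6   52.7   50.1   67. ] circ [ 689.6 -412.4   27.4] z [0.1628 0.1709 0.1732] 302
spray scn rect [ 694.9 -414.6   48.3   50.8   43.1] circ [ 693.1 -415.1   27. ] z [0.1633 0.1688 0.1734] 239
bench [0.0024 0.0177]
bench [-0.0011  0.0028]
```

Run:
```python
from c4 import *
T=down(np.radians(235.6))
plan([('hover',[.453,-.056,.19],T,0)])
```

```text
t 13.7 j [-0.5   0.39 -0.07  1.7   0.8  -2.33] tcp [0.4272 0.0158 0.2693] w 0.0853 gf 0.0 F [ 0.1  0.1 -0.4]
hover d [10.61 -2.6  -1.29] w [-0.468  0.877 -0.896]
```

arm_command([
  {"dx": 10.6,"dy": -2.6,"dz": -1.3,"wx": -0.468,"wy": 0.877,"wz": -0.896,"grip": 8.5},
  {"dx": 10.6,"dy": -2.6,"dz": -1.3,"wx": -0.468,"wy": 0.877,"wz": -0.896,"grip": 8.5},
  {"dx": 10.6,"dy": -2.6,"dz": -1.3,"wx": -0.468,"wy": 0.877,"wz": -0.896,"grip": 8.5},
  {"dx": 10.6,"dy": -2.6,"dz": -1.3,"wx": -0.468,"wy": 0.877,"wz": -0.896,"grip": 8.5},
  {"dx": 10.6,"dy": -2.6,"dz": -1.3,"wx": -0.468,"wy": 0.877,"wz": -0.896,"grip": 8.5},
  {"dx": 10.6,"dy": -2.6,"dz": -1.3,"wx": -0.468,"wy": 0.877,"wz": -0.896,"grip": 8.5},
  {"dx": 10.6,"dy": -2.6,"dz": -1.3,"wx": -0.468,"wy": 0.877,"wz": -0.896,"grip": 8.5},
  {"dx": 10.6,"dy": -2.6,"dz": -1.3,"wx": -0.468,"wy": 0.877,"wz": -0.896,"grip": 8.5},
  {"dx": 10.6,"dy": -2.6,"dz": -1.3,"wx": -0.468,"wy": 0.877,"wz": -0.896,"grip": 8.5},
  {"dx": 10.6,"dy": -2.6,"dz": -1.3,"wx": -0.468,"wy": 0.877,"wz": -0.896,"grip": 8.5},
])

```text
clock: 14.7
eef_pos: [0.45, -0.0532, 0.187]
tool_rot: [0.956, -0.294, -0.004, -0.0]
ft_force: [0.1, 0.4, 0.3]
grip_width: 0.0853
grasp_force: 0.0
```

```bash
cat > lid.py <<'E'
from c4 import *
def lidm(xy,r,tag=None):
    c,im,d=grab('wrist'); w=world(c,d)
    if tag: save(tag,im)
    near=(d>0)&(np.hypot(w[...,0]-xy[0],w[...,1]-xy[1])<r)
    bar=w[near&(w[...,2]>.046)&(w[...,2]<.056)]; pl=w[near&(w[...,2]>.010)&(w[...,2]<.022)]
    for n,b in(('bar',bar),('plate',pl)):
        if len(b)<10: print(n,'few',len(b)); continue
        (x,y),(l,m),a=cv2.minAreaRect((b[:,:2]*1000).astype(np.float32))
        print(n,np.round([x,y,l,m,a],1),'circ',np.round(np.r_[cv2.minEnclosingCircle((b[:,:2]*1000).astype(np.float32))[0]],1),'z',np.percentile(b[:,2],[50,90]).round(4),len(b))
E
python3 - <<'E'
from lid import *
plan([('hover',[.453,-.056,.19],down(np.radians(235.6)),0)]); lidm((.453,-.056),.066,'w3.png')
E
```

```text
t 14.7 j [-0.12  0.18 -0.19  1.21  0.   -2.66] tcp [ 0.45   -0.0532  0.187 ] w 0.0853 gf 0.0 F [0.1 0.4 0.3]
hover d [ 0.4   0.06 -0.3 ] w [0.002 0.007 0.004]
bar [417.  -97.8  14.5  48.9  55.8] circ [417.6 -97.1] z [0.0505 0.0514] 879
plate [435.4 -77.2  64.2 111.2  43.3] circ [430.6 -81.7] z [0.0168 0.0177] 5290
```

View pics/w3.png

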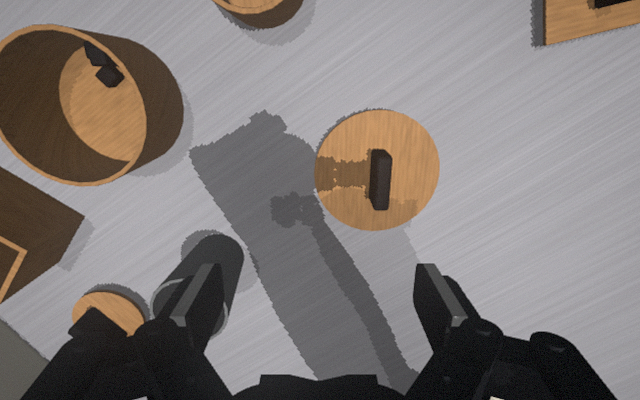

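The wrist view shows the drum lid at (378,170), off the expected spot, so it has probably been knocked aside. I'll check this with the other cameras.

Run:
```python
from lid import *
lidm((.417,-.098),.066)
for n in('top','scene'):
  c,im,d=grab(n); w=world(c,d)
  k=(d>0)&(np.hypot(w[...,0]-.417,w[...,1]+.098)<.066)
  b=w[k&(w[...,2]>.04)&(w[...,2]<.06)]; print(n,len(b)); 
  if len(b)>5: print(np.round(np.r_[cv2.minAreaRect((b[:,:2]*1000).astype(np.float32))[0]],1))
c,im,d=grab('wrist'); w=world(c,d)
b=w[(d>0)&(np.hypot(w[...,0]-.603,w[...,1]-.065)<.075)&(w[...,2]>.07)&(w[...,2]<.08)]; print('drum',cv2.minEnclosingCircle((b[:,:2]*1000).astype(np.float32)))
b=w[(d>0)&(np.hypot(w[...,0]-.457,w[...,1]+.33)<.08)&(w[...,2]>.01)]; print('sq lid', len(b))
plan([('hov',[.417,-.098,.15],down(np.radians(235.8)),0)])
```

```text
bar [416.8 -97.7  14.3  49.2  55.6] circ [416.6 -97.9] z [0.0504 0.0515] 891
plate [416.4 -97.4 119.4 119.3  27.1] circ [416.3 -97.6] z [0.0168 0.0177] 10704
top 20
[401.7 -85.3]
scene 49
[ 421.  -100.4]
drum ((603.1241455078125, 65.83164978027344), 58.88666915893555)
sq lid 3582
t 14.95 j [-0.13  0.18 -0.18  1.21  0.   -2.66] tcp [ 0.4521 -0.056   0.1876] w 0.0851 gf 0.0 F [-0.9 -0.8  0.5]
hov d [-0.48  5.44  3.77] w [ 0.001  0.007 -0.006]
```

The drum lid has been knocked to (0.4166, -0.0977). I'll grasp it there.

Run:
```python
from lid import *
T=down(np.radians(235.6))
plan([('hov',[.4166,-.0977,.10],T,0),('down',[.4166,-.0977,.023],T,0)])
```

```text
t 14.95 j [-0.13  0.18 -0.18  1.21  0.   -2.66] tcp [ 0.4521 -0.056   0.1876] w 0.0851 gf 0.0 F [-0.9 -0.8  0.5]
hov d [-0.5   5.44  8.77] w [ 0.001  0.007 -0.003]
down d [0.  0.  7.7] w [0. 0. 0.]
```

arm_command([
  {"dx": -0.5,"dy": 5.45,"dz": 4,"wx": 0,"wy": 0.007,"wz": 0,"grip": 8.5},
  {"dx": -0.5,"dy": 5.45,"dz": 8.8,"wx": 0,"wy": 0.007,"wz": 0,"grip": 8.5},
  {"dx": -0.5,"dy": 5.45,"dz": 8.8,"wx": 0,"wy": 0.007,"wz": 0,"grip": 8.5},
  {"dx": -0.5,"dy": 5.45,"dz": 12,"wx": 0,"wy": 0.007,"wz": 0,"grip": 8.5},
  {"dx": -0.5,"dy": 5.45,"dz": 15,"wx": 0,"wy": 0.007,"wz": 0,"grip": 8.5},
  {"dx": -0.5,"dy": 5.45,"dz": 16.4,"wx": 0,"wy": 0.007,"wz": 0,"grip": 8.5},
  {"dx": -0.5,"dy": 5.45,"dz": 16.4,"wx": 0,"wy": 0.007,"wz": 0,"grip": 8.5},
])

```text
clock: 15.65
eef_pos: [0.4158, -0.097, 0.0232]
tool_rot: [0.955, -0.296, -0.001, 0.0]
ft_force: [-0.1, 0.3, -0.0]
grip_width: 0.085
grasp_force: 0.0
```

arm_command([
  {"dx": 0,"dy": 0,"dz": 0,"wx": 0,"wy": 0,"wz": 0,"grip": 4},
  {"dx": 0,"dy": 0,"dz": 0,"wx": 0,"wy": 0,"wz": 0,"grip": 0.5},
  {"dx": 0,"dy": 0,"dz": 0,"wx": 0,"wy": 0,"wz": 0,"grip": 0.5},
  {"dx": 0,"dy": 0,"dz": 0,"wx": 0,"wy": 0,"wz": 0,"grip": 0.5},
  {"dx": 0,"dy": 0,"dz": 0,"wx": 0,"wy": 0,"wz": 0,"grip": 0.5},
  {"dx": 0,"dy": 0,"dz": 0,"wx": 0,"wy": 0,"wz": 0,"grip": 0.5},
  {"dx": 0,"dy": 0,"dz": 0,"wx": 0,"wy": 0,"wz": 0,"grip": 0.5},
  {"dx": 0,"dy": 0,"dz": 0,"wx": 0,"wy": 0,"wz": 0,"grip": 0.5},
])

```text
clock: 16.45
eef_pos: [0.4172, -0.0973, 0.0253]
tool_rot: [0.955, -0.296, 0.002, 0.0]
ft_force: [-0.3, -0.0, 5.4]
grip_width: 0.0124
grasp_force: 59.1
```

Run:
```python
from lid import *
T=down(np.radians(235.6)); o=monitor.get_obs()
p=np.array(o['eef_pos']); off=p-[.4166,-.0977,0]; print('off',off.round(4))
t=np.array([.6031,.0655,0])+off
plan([('up',[p[0],p[1],.16],T,0),('over',[t[0],t[1],.16],T,0),('above',[t[0],t[1],.0905],T,0),('home',[t[0],t[1],.0875],T,0)])
```

```text
off [0.0006 0.0004 0.0253]
t 16.45 j [-0.23  0.32 -0.5   0.75 -0.   -2.77] tcp [ 0.4172 -0.0973  0.0253] w 0.0124 gf 59.1 F [-0.3 -0.   5.4]
up d [ 5.000e-02 -1.000e-02 -1.347e+01] w [-0.    -0.004 -0.001]
over d [  6.17 -24.     0.  ] w [0. 0. 0.]
above d [0.   0.   6.95] w [0. 0. 0.]
home d [0.  0.  0.3] w [0. 0. 0.]
```

arm_command([
  {"dx": 0,"dy": 0,"dz": -2,"wx": 0,"wy": 0,"wz": 0,"grip": 0.5},
  {"dx": 0,"dy": 0,"dz": -6,"wx": 0,"wy": 0,"wz": 0,"grip": 0.5},
  {"dx": 0,"dy": 0,"dz": -10,"wx": 0,"wy": 0,"wz": 0,"grip": 0.5},
  {"dx": 0,"dy": 0,"dz": -13.4,"wx": 0,"wy": 0,"wz": 0,"grip": 0.5},
  {"dx": 0,"dy": 0,"dz": -13.4,"wx": 0,"wy": 0,"wz": 0,"grip": 0.5},
])

```text
clock: 16.95
eef_pos: [0.4195, -0.0977, 0.1631]
tool_rot: [0.955, -0.296, 0.006, 0.0]
ft_force: [0.4, -0.4, -0.7]
grip_width: 0.0131
grasp_force: 58.6
```

arm_command([
  {"dx": 1,"dy": -4,"dz": 0,"wx": 0,"wy": 0,"wz": 0,"grip": 0.5},
  {"dx": 2,"dy": -8,"dz": 0,"wx": 0,"wy": 0,"wz": 0,"grip": 0.5},
  {"dx": 3,"dy": -12,"dz": 0,"wx": 0,"wy": 0,"wz": 0,"grip": 0.5},
  {"dx": 4.2,"dy": -16,"dz": 0,"wx": 0,"wy": 0,"wz": 0,"grip": 0.5},
  {"dx": 5.2,"dy": -20,"dz": 0,"wx": 0,"wy": 0,"wz": 0,"grip": 0.5},
  {"dx": 6.2,"dy": -24,"dz": 0,"wx": 0,"wy": 0,"wz": 0,"grip": 0.5},
  {"dx": 6.2,"dy": -24,"dz": 0,"wx": 0,"wy": 0,"wz": 0,"grip": 0.5},
  {"dx": 6.2,"dy": -24,"dz": 0,"wx": 0,"wy": 0,"wz": 0,"grip": 0.5},
])

```text
clock: 17.75
eef_pos: [0.6022, 0.0665, 0.1562]
tool_rot: [0.955, -0.295, -0.001, 0.001]
ft_force: [-0.0, -0.4, -0.4]
grip_width: 0.0128
grasp_force: 58.9
```

Run:
```python
from lid import *
T=down(np.radians(235.6)); t=np.array([.6031+.0006,.0655+.0004])
plan([('above',[t[0],t[1],.108],T,0),('home',[t[0],t[1],.0885],T,0)])
c,im,d=grab('wrist'); save('w4.png',im); w=world(c,d); np.save('w4.npy',w)
lz=monitor.get_obs()['eef_pos'][2]-.0253
b=w[(d>0)&(np.hypot(w[...,0]-t[0],w[...,1]-t[1])<.068)&(abs(w[...,2]-lz-.015)<.006)]; print('lid',len(b),b.min(0),b.max(0),cv2.minEnclosingCircle((b[:,:2]*1000).astype(np.float32)))
```

```text
t 17.75 j [ 0.11  0.49  0.17  1.26 -0.   -2.43] tcp [0.6022 0.0665 0.1562] w 0.0128 gf 58.9 F [-0.  -0.4 -0.4]
above d [ 0.16 -0.05  4.82] w [0.003 0.001 0.001]
home d [0.   0.   1.95] w [0. 0. 0.]
lid 27959 [0.5467907  0.00733019 0.14119451] [0.6619542  0.12623078 0.1525179 ] ((601.7637329101562, 67.18923950195312), 60.378780364990234)
```

View pics/w4.png

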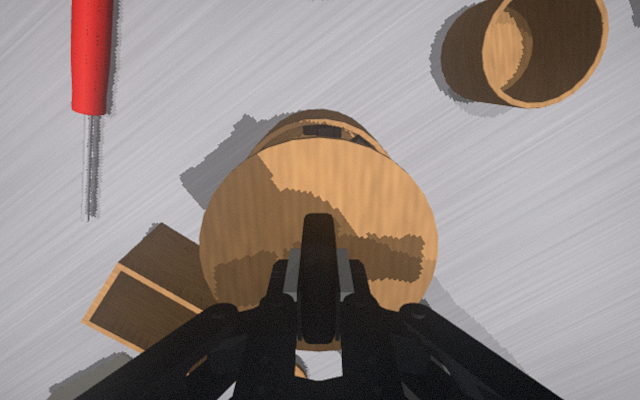

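The lid is held level, centred at about (320,230) above the drum. I'll lower it in.

arm_command([
  {"dx": 0.19,"dy": 0,"dz": 2.5,"wx": 0,"wy": 0,"wz": 0,"grip": 0.5},
  {"dx": 0.19,"dy": 0,"dz": 4.8,"wx": 0,"wy": 0,"wz": 0,"grip": 0.5},
  {"dx": 0.19,"dy": 0,"dz": 4.8,"wx": 0,"wy": 0,"wz": 0,"grip": 0.5},
  {"dx": 0.19,"dy": 0,"dz": 5.3,"wx": 0,"wy": 0,"wz": 0,"grip": 0.5},
  {"dx": 0.19,"dy": 0,"dz": 5.8,"wx": 0,"wy": 0,"wz": 0,"grip": 0.5},
])

```text
clock: 18.3
eef_pos: [0.6054, 0.0643, 0.102]
tool_rot: [0.955, -0.296, 0.002, -0.0]
ft_force: [1.3, -0.7, 0.2]
grip_width: 0.0125
grasp_force: 58.9
```

arm_command([
  {"dx": 0,"dy": 0,"dz": 0.4,"wx": 0,"wy": 0,"wz": 0,"grip": 0.5},
  {"dx": 0,"dy": 0,"dz": 0.4,"wx": 0,"wy": 0,"wz": 0,"grip": 0.5},
])

```text
clock: 18.5
eef_pos: [0.6047, 0.0647, 0.0967]
tool_rot: [0.955, -0.296, 0.001, 0.0]
ft_force: [-0.4, -0.1, -1.1]
grip_width: 0.0131
grasp_force: 58.9
```

Run:
```python
from lid import *
T=down(np.radians(235.6)); t=np.array([.6036,.0652])
plan([('home',[t[0],t[1],.0883],T,0)])
```

```text
t 18.5 j [ 0.11  0.54  0.08  1.12 -0.   -2.43] tcp [0.6047 0.0647 0.0967] w 0.0131 gf 58.9 F [-0.4 -0.1 -1.1]
home d [-0.12  0.02  0.84] w [ 0.    -0.002 -0.001]
```

It's 3.5 mm in without resistance. I'll seat it fully, release, and lift clear.

arm_command([
  {"dx": -0.05,"dy": 0,"dz": 0.4,"wx": 0,"wy": 0,"wz": 0,"grip": 0.5},
  {"dx": -0.1,"dy": 0,"dz": 0.85,"wx": 0,"wy": 0,"wz": 0,"grip": 0.5},
  {"dx": -0.1,"dy": 0,"dz": 0.9,"wx": 0,"wy": 0,"wz": 0,"grip": 0.5},
  {"dx": -0.1,"dy": 0,"dz": 0.9,"wx": 0,"wy": 0,"wz": 0,"grip": 0.5},
])

```text
clock: 18.9
eef_pos: [0.6046, 0.0655, 0.0883]
tool_rot: [0.955, -0.296, 0.002, 0.0]
ft_force: [-0.1, 0.6, 3.3]
grip_width: 0.0133
grasp_force: 59.6
```

arm_command([
  {"dx": 0,"dy": 0,"dz": 0,"wx": 0,"wy": 0,"wz": 0,"grip": 4},
  {"dx": 0,"dy": 0,"dz": 0,"wx": 0,"wy": 0,"wz": 0,"grip": 6},
  {"dx": 0,"dy": 0,"dz": 0,"wx": 0,"wy": 0,"wz": 0,"grip": 8.5},
  {"dx": 0,"dy": 0,"dz": 0,"wx": 0,"wy": 0,"wz": 0,"grip": 8.5},
  {"dx": 0,"dy": 0,"dz": -5,"wx": 0,"wy": 0,"wz": 0,"grip": 8.5},
  {"dx": 0,"dy": 0,"dz": -10,"wx": 0,"wy": 0,"wz": 0,"grip": 8.5},
  {"dx": 0,"dy": 0,"dz": -12,"wx": 0,"wy": 0,"wz": 0,"grip": 8.5},
  {"dx": 0,"dy": 0,"dz": -12,"wx": 0,"wy": 0,"wz": 0,"grip": 8.5},
])

```text
clock: 19.7
eef_pos: [0.6063, 0.0658, 0.2125]
tool_rot: [0.955, -0.296, 0.005, -0.001]
ft_force: [-0.4, 0.4, -0.3]
grip_width: 0.0846
grasp_force: 0.0
```

```bash
cat > chk.py <<'E'
from lid import *
# heights of seated lids by the wrist/top cameras
def seat(n,xy,r):
    c,im,d=grab(n); w=world(c,d); s=w[(d>0)&(np.hypot(w[...,0]-xy[0],w[...,1]-xy[1])<r)]
    pl=s[(s[:,2]>.068)&(s[:,2]<.1)]; bar=s[(s[:,2]>.1)&(s[:,2]<.13)]
    if len(pl)>10:
        A=np.c_[pl[:,:2]-xy,np.ones(len(pl))]; k=np.linalg.lstsq(A,pl[:,2],rcond=None)[0]
        print(n,'plate z',np.median(pl[:,2]).round(4),'tilt',k[:2].round(3),'circ',np.round(np.r_[cv2.minEnclosingCircle((pl[:,:2]*1000).astype(np.float32))[0]],1),len(pl))
    if len(bar)>10: print(n,'bar z',np.percentile(bar[:,2],80).round(4),np.round(np.r_[cv2.minAreaRect((bar[:,:2]*1000).astype(np.float32))[0]],1),len(bar))
E
python3 - <<'E'
from chk import *
plan([]); seat('wrist',(.603,.065),.063)
c,im,d=grab('top'); w=world(c,d)
for n,xy in(('tube',(.436,.241)),('square',(.457,-.329)),):
  b=w[(d>0)&(np.hypot(w[...,0]-xy[0],w[...,1]-xy[1])<.09)&(w[...,2]>.04)&(w[...,2]<.06)]
  print(n,len(b), len(b)>10 and cv2.minAreaRect((b[:,:2]*1000).astype(np.float32)))
E
```

```text
t 19.7 j [ 0.11  0.46  0.27  1.37 -0.   -2.43] tcp [0.6063 0.0658 0.2125] w 0.0846 gf 0.0 F [-0.4  0.4 -0.3]
wrist plate z 0.0798 tilt [0.001 0.   ] circ [604.3  66.3] 13693
wrist bar z 0.1142 [604.7  65.8] 1182
tube 90 ((468.1425476074219, 240.59918212890625), (112.94464111328125, 15.47929859161377), 0.8844432234764099)
square 98 ((456.2640380859375, -330.28912353515625), (14.326542854309082, 49.31410217285156), 69.8510513305664)
```

The drum lid is home: plate at 79.8 mm and level. Next is the tube lid.

Run:
```python
from lid import *
plan([('mid',[.50,.16,.2],down(np.radians(166)),0),('hov',[.39,.24,.18],down(np.radians(96)),0)])
```

```text
t 19.8 j [ 0.11  0.47  0.27  1.37 -0.   -2.43] tcp [0.6037 0.0655 0.2075] w 0.0851 gf 0.0 F [-0.9  0.2 -0.5]
mid d [-13.9   -1.93   0.72] w [-1.000e-03 -2.000e-03  1.214e+00]
hov d [-5.1  12.61  2.  ] w [0.    0.    1.222]
```

arm_command([
  {"dx": -4,"dy": -0.5,"dz": 0,"wx": 0,"wy": 0,"wz": 0.15,"grip": 8.5},
  {"dx": -8,"dy": -1,"dz": 0,"wx": 0,"wy": 0,"wz": 0.3,"grip": 8.5},
  {"dx": -12,"dy": -1.5,"dz": 0,"wx": 0,"wy": 0,"wz": 0.45,"grip": 8.5},
  {"dx": -13.9,"dy": -1.9,"dz": 0,"wx": 0,"wy": 0,"wz": 1.214,"grip": 8.5},
  {"dx": -13.9,"dy": -1.9,"dz": 0,"wx": 0,"wy": 0,"wz": 1.214,"grip": 8.5},
  {"dx": -13.9,"dy": -1.9,"dz": 0,"wx": 0,"wy": 0,"wz": 1.214,"grip": 8.5},
  {"dx": -13.9,"dy": -1.9,"dz": 0,"wx": 0,"wy": 0,"wz": 1.214,"grip": 8.5},
  {"dx": -13.9,"dy": -1.9,"dz": 0,"wx": 0,"wy": 0,"wz": 1.214,"grip": 8.5},
  {"dx": -13.9,"dy": -1.9,"dz": 0,"wx": 0,"wy": 0,"wz": 1.214,"grip": 8.5},
])

```text
clock: 20.7
eef_pos: [0.4985, 0.1594, 0.205]
tool_rot: [-0.616, 0.788, -0.0, -0.002]
ft_force: [0.4, 0.1, -0.7]
grip_width: 0.0848
grasp_force: 0.0
```

arm_command([
  {"dx": -5.1,"dy": 12.6,"dz": 2.5,"wx": 0,"wy": 0,"wz": 1.222,"grip": 8.5},
  {"dx": -5.1,"dy": 12.6,"dz": 2.5,"wx": 0,"wy": 0,"wz": 1.222,"grip": 8.5},
  {"dx": -5.1,"dy": 12.6,"dz": 2.5,"wx": 0,"wy": 0,"wz": 1.222,"grip": 8.5},
  {"dx": -5.1,"dy": 12.6,"dz": 2.5,"wx": 0,"wy": 0,"wz": 1.222,"grip": 8.5},
  {"dx": -5.1,"dy": 12.6,"dz": 2.5,"wx": 0,"wy": 0,"wz": 1.222,"grip": 8.5},
  {"dx": -5.1,"dy": 12.6,"dz": 2.5,"wx": 0,"wy": 0,"wz": 1.222,"grip": 8.5},
  {"dx": -5.1,"dy": 12.6,"dz": 2.5,"wx": 0,"wy": 0,"wz": 1.222,"grip": 8.5},
  {"dx": -5.1,"dy": 12.6,"dz": 2.5,"wx": 0,"wy": 0,"wz": 1.222,"grip": 8.5},
  {"dx": -5.1,"dy": 12.6,"dz": 2.5,"wx": 0,"wy": 0,"wz": 1.222,"grip": 8.5},
  {"dx": -5.1,"dy": 12.6,"dz": 2.5,"wx": 0,"wy": 0,"wz": 1.222,"grip": 8.5},
])

```text
clock: 21.7
eef_pos: [0.3892, 0.2392, 0.1808]
tool_rot: [-0.054, 0.999, -0.001, -0.0]
ft_force: [0.1, -0.5, -0.5]
grip_width: 0.0852
grasp_force: 0.0
```

Run:
```python
from lid import *
lidm((.437,.241),.046)
T=down(np.radians(96))
plan([('hov',[.437,.241,.1],T,0),('down',[.437,.241,.028],T,0)])
```

```text
bar [436.2 242.7  49.1  13.5   5.6] circ [436.4 242.2] z [0.0506 0.0515] 784
plate [436.5 242.5  78.7  79.9   4.9] circ [437.2 242.3] z [0.0169 0.0178] 3943
t 21.75 j [ 0.55  0.19 -0.2   1.19 -0.    0.44] tcp [0.3893 0.2392 0.181 ] w 0.0851 gf 0.0 F [ 0.3 -0.2 -0.1]
hov d [-4.77 -0.32  8.1 ] w [-0.002 -0.001  0.003]
down d [0.  0.  7.2] w [0. 0. 0.]
```

arm_command([
  {"dx": -4.7,"dy": -0.2,"dz": 4,"wx": 0,"wy": 0,"wz": 0,"grip": 8.5},
  {"dx": -4.7,"dy": -0.2,"dz": 8,"wx": 0,"wy": 0,"wz": 0,"grip": 8.5},
  {"dx": -4.7,"dy": -0.2,"dz": 8.1,"wx": 0,"wy": 0,"wz": 0,"grip": 8.5},
  {"dx": -4.7,"dy": -0.2,"dz": 12,"wx": 0,"wy": 0,"wz": 0,"grip": 8.5},
  {"dx": -4.7,"dy": -0.2,"dz": 14.5,"wx": 0,"wy": 0,"wz": 0,"grip": 8.5},
  {"dx": -4.7,"dy": -0.2,"dz": 15.3,"wx": 0,"wy": 0,"wz": 0,"grip": 8.5},
  {"dx": -4.7,"dy": -0.2,"dz": 15.3,"wx": 0,"wy": 0,"wz": 0,"grip": 8.5},
])

```text
clock: 22.45
eef_pos: [0.4363, 0.2421, 0.029]
tool_rot: [-0.053, 0.999, -0.001, -0.0]
ft_force: [-0.4, -0.1, 0.3]
grip_width: 0.0851
grasp_force: 0.0
```

arm_command([
  {"dx": 0,"dy": 0,"dz": 0,"wx": 0,"wy": 0,"wz": 0,"grip": 4},
  {"dx": 0,"dy": 0,"dz": 0,"wx": 0,"wy": 0,"wz": 0,"grip": 0.5},
  {"dx": 0,"dy": 0,"dz": 0,"wx": 0,"wy": 0,"wz": 0,"grip": 0.5},
  {"dx": 0,"dy": 0,"dz": 0,"wx": 0,"wy": 0,"wz": 0,"grip": 0.5},
  {"dx": 0,"dy": 0,"dz": 0,"wx": 0,"wy": 0,"wz": 0,"grip": 0.5},
  {"dx": 0,"dy": 0,"dz": 0,"wx": 0,"wy": 0,"wz": 0,"grip": 0.5},
  {"dx": 0,"dy": 0,"dz": 0,"wx": 0,"wy": 0,"wz": 0,"grip": 0.5},
  {"dx": 0,"dy": 0,"dz": 0,"wx": 0,"wy": 0,"wz": 0,"grip": 0.5},
])

```text
clock: 23.25
eef_pos: [0.4377, 0.2427, 0.0298]
tool_rot: [-0.052, 0.999, -0.0, 0.001]
ft_force: [-0.5, -0.1, 6.0]
grip_width: 0.0125
grasp_force: 59.3
```

Run:
```python
from lid import *
T=down(np.radians(96)); o=monitor.get_obs(); p=np.array(o['eef_pos']); print('off',(p-[.4365,.2424,0]).round(4))
plan([('up',[p[0],p[1],.18],T,0),('mid',[.53,.03,.2],T,0),('over',[.56,-.106,.2],T,0)])
```

```text
off [0.0012 0.0003 0.0298]
t 23.25 j [ 0.51  0.42 -0.31  0.84 -0.    0.4 ] tcp [0.4377 0.2427 0.0298] w 0.0125 gf 59.3 F [-0.5 -0.1  6. ]
up d [-4.000e-02 -1.000e-02 -1.502e+01] w [-0.001  0.003 -0.   ]
mid d [ -6.95 -22.11  -2.  ] w [0. 0. 0.]
over d [ -1.56 -13.84   0.  ] w [0. 0. 0.]
```

arm_command([
  {"dx": 0,"dy": 0,"dz": -2,"wx": 0,"wy": 0,"wz": 0,"grip": 0.5},
  {"dx": 0,"dy": 0,"dz": -6,"wx": 0,"wy": 0,"wz": 0,"grip": 0.5},
  {"dx": 0,"dy": 0,"dz": -11,"wx": 0,"wy": 0,"wz": 0,"grip": 0.5},
  {"dx": 0,"dy": 0,"dz": -15,"wx": 0,"wy": 0,"wz": 0,"grip": 0.5},
  {"dx": 0,"dy": 0,"dz": -16,"wx": 0,"wy": 0,"wz": 0,"grip": 0.5},
])

```text
clock: 23.75
eef_pos: [0.4392, 0.2439, 0.1939]
tool_rot: [-0.052, 0.999, 0.001, 0.004]
ft_force: [-0.1, 1.0, -1.3]
grip_width: 0.0125
grasp_force: 58.6
```

arm_command([
  {"dx": -1.2,"dy": -4,"dz": -1,"wx": 0,"wy": 0,"wz": 0,"grip": 0.5},
  {"dx": -2.5,"dy": -8,"dz": -1,"wx": 0,"wy": 0,"wz": 0,"grip": 0.5},
  {"dx": -3.5,"dy": -12,"dz": -1,"wx": 0,"wy": 0,"wz": 0,"grip": 0.5},
  {"dx": -4.8,"dy": -16,"dz": -1,"wx": 0,"wy": 0,"wz": 0,"grip": 0.5},
  {"dx": -6,"dy": -20,"dz": -1,"wx": 0,"wy": 0,"wz": 0,"grip": 0.5},
  {"dx": -7,"dy": -24,"dz": -1,"wx": 0,"wy": 0,"wz": 0,"grip": 0.5},
  {"dx": -7.6,"dy": -28,"dz": -1,"wx": 0,"wy": 0,"wz": 0,"grip": 0.5},
  {"dx": -8,"dy": -32,"dz": -1,"wx": 0,"wy": 0,"wz": 0,"grip": 0.5},
  {"dx": -8.5,"dy": -36,"dz": -1,"wx": 0,"wy": 0,"wz": 0,"grip": 0.5},
  {"dx": -8.5,"dy": -36,"dz": -1,"wx": 0,"wy": 0,"wz": 0,"grip": 0.5},
])

```text
clock: 24.75
eef_pos: [0.559, -0.1112, 0.1978]
tool_rot: [-0.049, 0.999, -0.001, -0.0]
ft_force: [0.4, 1.2, -0.2]
grip_width: 0.0127
grasp_force: 58.8
```

Run:
```python
from lid import *
o=monitor.get_obs(); p=np.array(o['eef_pos'])
c,im,d=grab('wrist'); w=world(c,d); p2=np.array(monitor.get_obs()['eef_pos']); print(p,p2)
s=w[(d>0)&(np.hypot(w[...,0]-.609,w[...,1]+.106)<.05)]; b=s[abs(s[:,2]-.073)<.005]; print('can',len(b),b.min(0)[:2],b.max(0)[:2],cv2.minEnclosingCircle((b[:,:2]*1000).astype(np.float32)))
lz=p[2]-.0298
b=w[(d>0)&(np.hypot(w[...,0]-p[0],w[...,1]-p[1])<.05)&(abs(w[...,2]-lz-.016)<.004)]; (x,y),r=cv2.minEnclosingCircle((b[:,:2]*1000).astype(np.float32)); print('lid',len(b),b.min(0)-p,b.max(0)-p,x/1000-p[0],y/1000-p[1],r)
T=down(np.radians(96)); t=np.array([.609,-.106])+[.0012,.0003]
plan([('abv',[t[0],t[1],.112],T,0),('home',[t[0],t[1],.0928],T,0)])
```

```text
[ 0.55899177 -0.11115852  0.19781553] [ 0.5583779  -0.10878784  0.19784261]Traceback (most recent call last):
  File "<stdin>", line 4, in <module>
    return umr_minimum(a, axis, None, out, keepdims, initial, where)
ValueError: zero-size array to reduction operation minimum which has no identity
```

arm_command([
  {"dx": 4,"dy": 0,"dz": -2,"wx": 0,"wy": 0,"wz": 0,"grip": 0.5},
  {"dx": 8,"dy": 0,"dz": -3,"wx": 0,"wy": 0,"wz": 0,"grip": 0.5},
  {"dx": 9,"dy": 0,"dz": -3,"wx": 0,"wy": 0,"wz": 0,"grip": 0.5},
  {"dx": 9,"dy": 0,"dz": -3,"wx": 0,"wy": 0,"wz": 0,"grip": 0.5},
  {"dx": 9,"dy": 0,"dz": -3,"wx": 0,"wy": 0,"wz": 0,"grip": 0.5},
])

```text
clock: 25.3
eef_pos: [0.47, -0.1152, 0.2293]
tool_rot: [-0.053, 0.999, -0.001, 0.001]
ft_force: [0.2, 0.8, -0.9]
grip_width: 0.013
grasp_force: 58.8
```

```bash
cat > hl.py <<'E'
from lid import *
def held(can,r,off,th,lr):
    p=np.array(monitor.get_obs()['eef_pos']); c,im,d=grab('wrist'); w=world(c,d); save('w_%d.png'%(monitor.get_obs()['clock']*100),im)
    s=w[(d>0)&(np.hypot(w[...,0]-can[0],w[...,1]-can[1])<r)]; b=s[abs(s[:,2]-.073)<.005]
    if len(b)>20: print('can',len(b),cv2.minEnclosingCircle((b[:,:2]*1000).astype(np.float32)),cv2.minAreaRect((b[:,:2]*1000).astype(np.float32)))
    b=w[(d>0)&(np.hypot(w[...,0]-p[0],w[...,1]-p[1])<lr)&(abs(w[...,2]-p[2]+off[2]-.016)<.004)]
    if len(b)>20: (x,y),q=cv2.minEnclosingCircle((b[:,:2]*1000).astype(np.float32)); print('lid-tcp',len(b),(x-p[0]*1000).round(1),(y-p[1]*1000).round(1),q); print(cv2.minAreaRect(((b[:,:2]-p[:2])*1000).astype(np.float32)))
E
python3 - <<'E'
from hl import *
held((.609,-.1055),.048,(0,0,.0298),0,.05)
T=down(np.radians(96)); t=np.array([.6092,-.1052])+[.0012,.0003]
plan([('abv',[t[0],t[1],.112],T,0),('home',[t[0],t[1],.0928],T,0)])
E
```

```text
lid-tcp 10142 -0.4 1.1 40.25090408325195
((-7.199848175048828, 0.30889892578125), (66.75349426269531, 79.83370971679688), 6.182004928588867)
t 25.35 j [-0.24  0.21 -0.04  1.32 -0.   -0.35] tcp [ 0.4703 -0.1153  0.2292] w 0.0128 gf 58.8 F [ 0.3 -0.3 -0.7]
abv d [-14.03  -0.43  11.75] w [-0.001  0.002  0.001]
home d [0.   0.   1.92] w [0. 0. 0.]
```

```bash
ls pics
python3 - <<'E'
from h import *
c,im,d=grab('wrist'); w=world(c,d)
for v in range(10,240,30): print(v,[tuple(w[v,u].round(2)) for u in(160,320,480)])
im=cv2.imread('pics/w4.png')
E
cp pics/w_25*.png pics/v1.png
```

```text
crop.png
s1.png
s2.png
scene0.png
t2.png
top0.png
w1.png
w2.png
w3.png
w4.png
w_2535.png
10 [(np.float64(0.34), np.float64(-0.28), np.float64(-0.0)), (np.float64(0.32), np.float64(-0.13), np.float64(0.0)), (np.float64(0.31), np.float64(0.03), np.float64(0.0))]
40 [(np.float64(0.37), np.float64(-0.28), np.float64(0.0)), (np.float64(0.35), np.float64(-0.13), np.float64(-0.0)), (np.float64(0.33), np.float64(0.03), np.float64(0.0))]
70 [(np.float64(0.4), np.float64(-0.29), np.float64(-0.0)), (np.float64(0.38), np.float64(-0.12), np.float64(0.0)), (np.float64(0.36), np.float64(0.04), np.float64(0.0))]
100 [(np.float64(0.43), np.float64(-0.29), np.float64(-0.0)), (np.float64(0.41), np.float64(-0.12), np.float64(-0.0)), (np.float64(0.39), np.float64(0.05), np.float64(-0.0))]
130 [(np.float64(0.45), np.float64(-0.28), np.float64(0.02)), (np.float64(0.44), np.float64(-0.12), np.float64(-0.0)), (np.float64(0.42), np.float64(0.06), np.float64(0.0))]
160 [(np.float64(0.49), np.float64(-0.29), np.float64(-0.0)), (np.float64(0.47), np.float64(-0.11), np.float64(-0.0)), (np.float64(0.45), np.float64(0.07), np.float64(0.0))]
190 [(np.float64(0.53), np.float64(-0.29), np.float64(0.0)), (np.float64(0.44), np.float64(-0.12), np.float64(0.22)), (np.float64(0.49), np.float64(0.08), np.float64(-0.0))]
220 [(np.float64(0.55), np.float64(-0.28), np.float64(0.03)), (np.float64(0.44), np.float64(-0.12), np.float64(0.23)), (np.float64(0.52), np.float64(0.09), np.float64(0.0))]
```

View pics/v1.png

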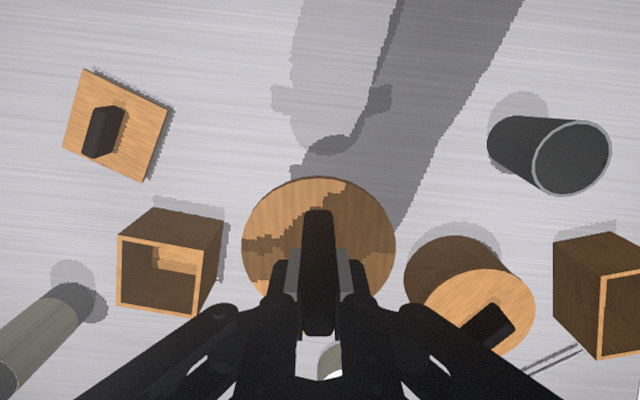

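The camera looks back past the lid towards the base, so the tube can is out of view. The square can (170,265) and square lid (118,125) are visible. I'll use the top-view fix and watch the force.

arm_command([
  {"dx": -4,"dy": -0.3,"dz": 2,"wx": 0,"wy": 0,"wz": 0,"grip": 0.5},
  {"dx": -8,"dy": -0.4,"dz": 4,"wx": 0,"wy": 0,"wz": 0,"grip": 0.5},
  {"dx": -12,"dy": -0.5,"dz": 6,"wx": 0,"wy": 0,"wz": 0,"grip": 0.5},
  {"dx": -14,"dy": -0.5,"dz": 8,"wx": 0,"wy": 0,"wz": 0,"grip": 0.5},
  {"dx": -14,"dy": -0.5,"dz": 9,"wx": 0,"wy": 0,"wz": 0,"grip": 0.5},
  {"dx": -14,"dy": -0.5,"dz": 10,"wx": 0,"wy": 0,"wz": 0,"grip": 0.5},
  {"dx": -14,"dy": -0.5,"dz": 10,"wx": 0,"wy": 0,"wz": 0,"grip": 0.5},
  {"dx": -14,"dy": -0.5,"dz": 10,"wx": 0,"wy": 0,"wz": 0,"grip": 0.5},
])

```text
clock: 26.2
eef_pos: [0.6088, -0.1066, 0.1305]
tool_rot: [-0.052, 0.999, -0.001, 0.001]
ft_force: [-0.5, -0.0, -1.3]
grip_width: 0.0127
grasp_force: 58.8
```

Run:
```python
from hl import *
T=down(np.radians(96)); t=np.array([.6100,-.1054])
plan([('abv',[t[0],t[1],.109],T,0),('home',[t[0],t[1],.0928],T,0)])
c,im,d=grab('top'); w=world(c,d)
s=w[(d>0)&(np.hypot(w[...,0]-.609,w[...,1]+.106)<.055)]
for a,b in((.06,.08),(.1,.125)):
  k=s[(s[:,2]>a)&(s[:,2]<b)]; print(len(k), len(k)>5 and (k.min(0),k.max(0)))
w=np.array(viewer.get_calibration('wrist')['view']);print((-w[:3,:3].T@w[:3,3]).round(3))
```

```text
t 26.2 j [-0.17  0.53  0.17  1.21 -0.   -0.28] tcp [ 0.6088 -0.1066  0.1305] w 0.0127 gf 58.8 F [-0.5 -0.  -1.3]
abv d [-0.13  0.11  2.15] w [-0.002  0.002 -0.   ]
home d [0.   0.   1.62] w [0. 0. 0.]
64 (array([ 0.5711197 , -0.12182684,  0.06119059]), array([ 0.62194323, -0.06808475,  0.07898361]))
184 (array([ 0.56917211, -0.12879607,  0.11315544]), array([ 0.61091516, -0.06645372,  0.12446424]))
[ 0.524 -0.114  0.273]
```

arm_command([
  {"dx": -0.13,"dy": 0.11,"dz": 1,"wx": 0,"wy": 0,"wz": 0,"grip": 0.5},
  {"dx": -0.13,"dy": 0.11,"dz": 2,"wx": 0,"wy": 0,"wz": 0,"grip": 0.5},
  {"dx": -0.13,"dy": 0.11,"dz": 2.5,"wx": 0,"wy": 0,"wz": 0,"grip": 0.5},
  {"dx": -0.13,"dy": 0.11,"dz": 2.9,"wx": 0,"wy": 0,"wz": 0,"grip": 0.5},
  {"dx": -0.13,"dy": 0.11,"dz": 2.9,"wx": 0,"wy": 0,"wz": 0,"grip": 0.5},
])

```text
clock: 26.75
eef_pos: [0.6099, -0.1051, 0.0998]
tool_rot: [-0.052, 0.999, -0.001, -0.0]
ft_force: [0.3, -0.3, -0.2]
grip_width: 0.0129
grasp_force: 58.8
```

arm_command([
  {"dx": 0,"dy": 0,"dz": 0.2,"wx": 0,"wy": 0,"wz": 0,"grip": 0.5},
  {"dx": 0,"dy": 0,"dz": 0.2,"wx": 0,"wy": 0,"wz": 0,"grip": 0.5},
])

```text
clock: 26.95
eef_pos: [0.6107, -0.1052, 0.0988]
tool_rot: [-0.052, 0.999, -0.001, 0.001]
ft_force: [-0.1, -0.7, -1.5]
grip_width: 0.0126
grasp_force: 58.8
```

Run:
```python
from hl import *
plan([('home',[.61,-.1054,.0928],down(np.radians(96)),0)])
```

```text
t 26.95 j [-0.17  0.56  0.12  1.14 -0.   -0.27] tcp [ 0.6107 -0.1052  0.0988] w 0.0126 gf 58.8 F [-0.1 -0.7 -1.5]
home d [ 0.07 -0.01  0.6 ] w [-0.002  0.001 -0.   ]
```

Already 6 mm in (0.1048 is the rim level). I'll seat it and release.

arm_command([
  {"dx": 0.05,"dy": 0,"dz": 0.4,"wx": 0,"wy": 0,"wz": 0,"grip": 0.5},
  {"dx": 0.05,"dy": 0,"dz": 0.65,"wx": 0,"wy": 0,"wz": 0,"grip": 0.5},
  {"dx": 0.05,"dy": 0,"dz": 0.65,"wx": 0,"wy": 0,"wz": 0,"grip": 0.5},
  {"dx": 0.05,"dy": 0,"dz": 0.65,"wx": 0,"wy": 0,"wz": 0,"grip": 0.5},
])

```text
clock: 27.35
eef_pos: [0.6103, -0.1053, 0.0929]
tool_rot: [-0.052, 0.999, -0.001, 0.001]
ft_force: [-1.0, -1.4, 3.6]
grip_width: 0.0129
grasp_force: 59.4
```

arm_command([
  {"dx": 0,"dy": 0,"dz": 0,"wx": 0,"wy": 0,"wz": 0,"grip": 4},
  {"dx": 0,"dy": 0,"dz": 0,"wx": 0,"wy": 0,"wz": 0,"grip": 6},
  {"dx": 0,"dy": 0,"dz": 0,"wx": 0,"wy": 0,"wz": 0,"grip": 8.5},
  {"dx": 0,"dy": 0,"dz": 0,"wx": 0,"wy": 0,"wz": 0,"grip": 8.5},
  {"dx": 0,"dy": 0,"dz": -5,"wx": 0,"wy": 0,"wz": 0,"grip": 8.5},
  {"dx": 0,"dy": 0,"dz": -10,"wx": 0,"wy": 0,"wz": 0,"grip": 8.5},
  {"dx": 0,"dy": 0,"dz": -12,"wx": 0,"wy": 0,"wz": 0,"grip": 8.5},
  {"dx": 0,"dy": 0,"dz": -12,"wx": 0,"wy": 0,"wz": 0,"grip": 8.5},
])

```text
clock: 28.15
eef_pos: [0.6125, -0.1055, 0.2174]
tool_rot: [-0.052, 0.999, -0.002, 0.005]
ft_force: [0.1, -0.1, -0.5]
grip_width: 0.0847
grasp_force: 0.0
```

Run:
```python
from chk import *
seat('wrist',(.6095,-.105),.043)
th=np.radians(68.5); T=down(th); x=T.apply([1,0,0]); print(x.round(2))
L=np.array([.457,-.329]); h=L-x[:2]*.05
plan([('hov',[h[0],h[1],.18],T,0)])
```

```text
wrist plate z 0.0799 tilt [-0.006  0.   ] circ [ 610.  -103.8] 5390
wrist bar z 0.1142 [ 609.4 -104. ] 1147
[-0.93  0.37  0.  ]
t 28.2 j [-0.17  0.49  0.32  1.4  -0.   -0.27] tcp [ 0.6112 -0.1053  0.2145] w 0.0854 gf 0.0 F [-0.2  0.9 -0.2]
hov d [ 13.26 -22.94   3.43] w [-0.001  0.006  0.48 ]
```

The tube lid is home (79.9 mm). Next is the square lid.

arm_command([
  {"dx": 13.3,"dy": -22.9,"dz": 1.5,"wx": 0,"wy": 0.006,"wz": 0.48,"grip": 8.5},
  {"dx": 13.3,"dy": -22.9,"dz": 1.5,"wx": 0,"wy": 0.006,"wz": 0.48,"grip": 8.5},
  {"dx": 13.3,"dy": -22.9,"dz": 1.5,"wx": 0,"wy": 0.006,"wz": 0.48,"grip": 8.5},
  {"dx": 13.3,"dy": -22.9,"dz": 1.5,"wx": 0,"wy": 0.006,"wz": 0.48,"grip": 8.5},
  {"dx": 13.3,"dy": -22.9,"dz": 3.4,"wx": 0,"wy": 0.006,"wz": 0.48,"grip": 8.5},
  {"dx": 13.3,"dy": -22.9,"dz": 3.4,"wx": 0,"wy": 0.006,"wz": 0.48,"grip": 8.5},
  {"dx": 13.3,"dy": -22.9,"dz": 3.4,"wx": 0,"wy": 0.006,"wz": 0.48,"grip": 8.5},
  {"dx": 13.3,"dy": -22.9,"dz": 3.4,"wx": 0,"wy": 0.006,"wz": 0.48,"grip": 8.5},
  {"dx": 13.3,"dy": -22.9,"dz": 3.4,"wx": 0,"wy": 0.006,"wz": 0.48,"grip": 8.5},
])

```text
clock: 29.1
eef_pos: [0.5024, -0.3454, 0.1783]
tool_rot: [0.186, 0.983, -0.0, -0.002]
ft_force: [0.1, 0.2, 0.5]
grip_width: 0.0848
grasp_force: 0.0
```

Run:
```python
from lid import *
lidm((.457,-.329),.066)
c,im,d=grab('wrist'); w=world(c,d)
b=w[(d>0)&(np.hypot(w[...,0]-.594,w[...,1]+.2655)<.065)&(abs(w[...,2]-.073)<.004)]; print('can',len(b), len(b)>9 and cv2.minAreaRect((b[:,:2]*1000).astype(np.float32)))
T=down(np.radians(68.5))
plan([('hov',[.457,-.329,.1],T,0),('down',[.457,-.329,.028],T,0)])
```

```text
bar [ 457.4 -329.9   13.4   49.1   69. ] circ [ 457.7 -329. ] z [0.0505 0.0515] 1067
plate [ 457.9 -329.7   88.1   87.9   68.7] circ [ 457.4 -329.7] z [0.0168 0.0178] 8857
can 2623 ((594.4512329101562, -264.27447509765625), (84.59258270263672, 85.70177459716797), 83.9662094116211)
t 29.2 j [-0.6   0.49  0.23  1.31 -0.   -0.23] tcp [ 0.5027 -0.3454  0.1789] w 0.0852 gf 0.0 F [ 0.4 -0.7 -0.1]
hov d [ 4.83 -0.13  7.9 ] w [-0.002 -0.003  0.002]
down d [0.  0.  7.2] w [0. 0. 0.]
```

arm_command([
  {"dx": 4.74,"dy": -0.18,"dz": 4,"wx": 0,"wy": -0.003,"wz": 0,"grip": 8.5},
  {"dx": 4.74,"dy": -0.18,"dz": 8,"wx": 0,"wy": -0.003,"wz": 0,"grip": 8.5},
  {"dx": 4.74,"dy": -0.18,"dz": 8.1,"wx": 0,"wy": -0.003,"wz": 0,"grip": 8.5},
  {"dx": 4.74,"dy": -0.18,"dz": 12,"wx": 0,"wy": -0.003,"wz": 0,"grip": 8.5},
  {"dx": 4.74,"dy": -0.18,"dz": 14.5,"wx": 0,"wy": -0.003,"wz": 0,"grip": 8.5},
  {"dx": 4.74,"dy": -0.18,"dz": 15.1,"wx": 0,"wy": -0.003,"wz": 0,"grip": 8.5},
  {"dx": 4.74,"dy": -0.18,"dz": 15.1,"wx": 0,"wy": -0.003,"wz": 0,"grip": 8.5},
])

```text
clock: 29.9
eef_pos: [0.4578, -0.3314, 0.0286]
tool_rot: [0.186, 0.983, -0.001, -0.0]
ft_force: [0.2, 0.4, 0.5]
grip_width: 0.0848
grasp_force: 0.0
```

arm_command([
  {"dx": 0,"dy": 0,"dz": 0,"wx": 0,"wy": 0,"wz": 0,"grip": 4},
  {"dx": 0,"dy": 0,"dz": 0,"wx": 0,"wy": 0,"wz": 0,"grip": 0.5},
  {"dx": 0,"dy": 0,"dz": 0,"wx": 0,"wy": 0,"wz": 0,"grip": 0.5},
  {"dx": 0,"dy": 0,"dz": 0,"wx": 0,"wy": 0,"wz": 0,"grip": 0.5},
  {"dx": 0,"dy": 0,"dz": 0,"wx": 0,"wy": 0,"wz": 0,"grip": 0.5},
  {"dx": 0,"dy": 0,"dz": 0,"wx": 0,"wy": 0,"wz": 0,"grip": 0.5},
  {"dx": 0,"dy": 0,"dz": 0,"wx": 0,"wy": 0,"wz": 0,"grip": 0.5},
  {"dx": 0,"dy": 0,"dz": 0,"wx": 0,"wy": 0,"wz": 0,"grip": 0.5},
])

```text
clock: 30.7
eef_pos: [0.4566, -0.3316, 0.0284]
tool_rot: [0.187, 0.982, -0.001, -0.0]
ft_force: [-1.3, -0.6, 5.5]
grip_width: 0.0128
grasp_force: 60.0
```

Run:
```python
from lid import *
o=monitor.get_obs(); p=np.array(o['eef_pos']); R=Ro.from_quat(o['tool_rot']); yv=R.apply([0,1,0]); ya=np.degrees(np.arctan2(yv[1],yv[0])); print('y angle',ya)
T=down(np.radians(ya)); off=R.inv().apply(np.array([.4577,-.3298,0])-p); print('lid in tool',off.round(4)); np.save('off.npy',off)
T2=down(np.radians(ya+15.2)); t=np.array([.5944,-.2645])-T2.apply([off[0],off[1],0])[:2]
np.save('sq.npy',[*t,ya+15.2,p[2]])
plan([('up',[p[0],p[1],.18],T,0),('over',[t[0],t[1],.17],T2,0)])
```

```text
y angle 68.48237958523433
lid in tool [-0.0003  0.0022  0.0284]
t 30.7 j [-0.63  0.53 -0.13  0.91 -0.   -0.25] tcp [ 0.4566 -0.3316  0.0284] w 0.0128 gf 60.0 F [-1.3 -0.6  5.5]
up d [-1.000e-02 -4.000e-02 -1.516e+01] w [-0.003  0.     0.   ]
over d [-10.38  11.08   1.  ] w [ 0.     0.    -0.265]
```

arm_command([
  {"dx": 0,"dy": 0,"dz": -2,"wx": 0,"wy": 0,"wz": 0,"grip": 0.5},
  {"dx": 0,"dy": 0,"dz": -6,"wx": 0,"wy": 0,"wz": 0,"grip": 0.5},
  {"dx": 0,"dy": 0,"dz": -11,"wx": 0,"wy": 0,"wz": 0,"grip": 0.5},
  {"dx": 0,"dy": 0,"dz": -15.2,"wx": 0,"wy": 0,"wz": 0,"grip": 0.5},
  {"dx": 0,"dy": 0,"dz": -15.2,"wx": 0,"wy": 0,"wz": 0,"grip": 0.5},
])

```text
clock: 31.2
eef_pos: [0.4596, -0.3332, 0.1863]
tool_rot: [0.187, 0.982, -0.004, 0.005]
ft_force: [-0.1, 0.3, -0.3]
grip_width: 0.0129
grasp_force: 59.1
```

arm_command([
  {"dx": -2.6,"dy": 2.8,"dz": 0,"wx": 0,"wy": 0,"wz": -0.066,"grip": 0.5},
  {"dx": -5.2,"dy": 5.5,"dz": 0,"wx": 0,"wy": 0,"wz": -0.13,"grip": 0.5},
  {"dx": -7.8,"dy": 8.3,"dz": 0,"wx": 0,"wy": 0,"wz": -0.2,"grip": 0.5},
  {"dx": -10.4,"dy": 11.2,"dz": 1,"wx": 0,"wy": 0,"wz": -0.271,"grip": 0.5},
  {"dx": -10.4,"dy": 11.2,"dz": 1,"wx": 0,"wy": 0,"wz": -0.271,"grip": 0.5},
  {"dx": -10.4,"dy": 11.2,"dz": 1,"wx": 0,"wy": 0,"wz": -0.271,"grip": 0.5},
  {"dx": -10.4,"dy": 11.2,"dz": 1,"wx": 0,"wy": 0,"wz": -0.271,"grip": 0.5},
])

```text
clock: 31.9
eef_pos: [0.5931, -0.265, 0.1684]
tool_rot: [0.053, 0.999, -0.001, -0.002]
ft_force: [-1.2, -0.5, -0.8]
grip_width: 0.0124
grasp_force: 59.1
```

Run:
```python
from hl import *
held((.5944,-.2645),.065,(0,0,.0284),0,.065)
t=np.array([.5944,-.2645]); T=down(np.radians(84)); 
plan([('over',[t[0],t[1],.17],T,0),('abv',[t[0],t[1],.107],T,0),('home',[t[0],t[1],.0914],T,0)])
```

```text
can 1372 ((560.8947143554688, -260.9240417480469), 42.76576614379883) ((561.9595336914062, -261.141845703125), (84.18372344970703, 19.51982879638672), 83.8257064819336)
lid-tcp 17028 -3.5 1.5 58.44227981567383
((-4.100881576538086, 1.585540771484375), (88.4364013671875, 78.79138946533203), 84.014404296875)
t 31.95 j [-0.42  0.57  0.34  1.34 -0.   -0.31] tcp [ 0.5932 -0.2654  0.1691] w 0.0127 gf 59.1 F [-0.4 -0.5 -0.4]
over d [-0.11  0.1  -0.09] w [-0.002 -0.003 -0.001]
abv d [0.  0.  6.3] w [0. 0. 0.]
home d [0.   0.   1.56] w [0. 0. 0.]
```

The lid and can line up to within about 0.3 mm in the same camera frame. I'll lower it straight down.

arm_command([
  {"dx": -0.03,"dy": -0.03,"dz": 3,"wx": 0,"wy": 0,"wz": 0,"grip": 0.5},
  {"dx": -0.03,"dy": -0.03,"dz": 5,"wx": 0,"wy": 0,"wz": 0,"grip": 0.5},
  {"dx": -0.03,"dy": -0.03,"dz": 6.2,"wx": 0,"wy": 0,"wz": 0,"grip": 0.5},
  {"dx": -0.03,"dy": -0.03,"dz": 6.7,"wx": 0,"wy": 0,"wz": 0,"grip": 0.5},
  {"dx": -0.03,"dy": -0.03,"dz": 7.1,"wx": 0,"wy": 0,"wz": 0,"grip": 0.5},
  {"dx": -0.03,"dy": -0.03,"dz": 7.1,"wx": 0,"wy": 0,"wz": 0,"grip": 0.5},
  {"dx": -0.03,"dy": -0.03,"dz": 7.1,"wx": 0,"wy": 0,"wz": 0,"grip": 0.5},
])

```text
clock: 32.65
eef_pos: [0.595, -0.2657, 0.0995]
tool_rot: [0.052, 0.999, -0.001, 0.0]
ft_force: [0.7, 0.3, -0.6]
grip_width: 0.0125
grasp_force: 59.1
```

Run:
```python
from hl import *
plan([('home',[.5935,-.2657,.0914],down(np.radians(84)),0)])
```

```text
t 32.65 j [-0.42  0.62  0.23  1.19 -0.   -0.31] tcp [ 0.595  -0.2657  0.0995] w 0.0125 gf 59.1 F [ 0.7  0.3 -0.6]
home d [ 0.15 -0.02  0.81] w [-0.002  0.     0.   ]
```

arm_command([
  {"dx": 0.1,"dy": 0,"dz": 0.4,"wx": 0,"wy": 0,"wz": 0,"grip": 0.5},
  {"dx": 0.1,"dy": 0,"dz": 0.8,"wx": 0,"wy": 0,"wz": 0,"grip": 0.5},
  {"dx": 0.1,"dy": 0,"dz": 0.85,"wx": 0,"wy": 0,"wz": 0,"grip": 0.5},
  {"dx": 0.1,"dy": 0,"dz": 0.85,"wx": 0,"wy": 0,"wz": 0,"grip": 0.5},
])

```text
clock: 33.05
eef_pos: [0.594, -0.2655, 0.0914]
tool_rot: [0.052, 0.999, -0.001, 0.0]
ft_force: [-1.5, 0.5, 5.4]
grip_width: 0.0127
grasp_force: 60.1
```

arm_command([
  {"dx": 0,"dy": 0,"dz": 0,"wx": 0,"wy": 0,"wz": 0,"grip": 4},
  {"dx": 0,"dy": 0,"dz": 0,"wx": 0,"wy": 0,"wz": 0,"grip": 6},
  {"dx": 0,"dy": 0,"dz": 0,"wx": 0,"wy": 0,"wz": 0,"grip": 8.5},
  {"dx": 0,"dy": 0,"dz": 0,"wx": 0,"wy": 0,"wz": 0,"grip": 8.5},
  {"dx": 0,"dy": 0,"dz": -5,"wx": 0,"wy": 0,"wz": 0,"grip": 8.5},
  {"dx": 0,"dy": 0,"dz": -10,"wx": 0,"wy": 0,"wz": 0,"grip": 8.5},
  {"dx": 0,"dy": 0,"dz": -14,"wx": 0,"wy": 0,"wz": 0,"grip": 8.5},
  {"dx": 0,"dy": 0,"dz": -14,"wx": 0,"wy": 0,"wz": 0,"grip": 8.5},
])

```text
clock: 33.85
eef_pos: [0.5968, -0.2664, 0.238]
tool_rot: [0.052, 0.999, -0.003, 0.006]
ft_force: [1.4, -1.1, 0.6]
grip_width: 0.0849
grasp_force: 0.0
```

Run:
```python
from chk import *
seat('wrist',(.594,-.265),.063)
T=down(np.radians(96)); plan([('mid',[.50,.05,.24],T,0),('btn',[.4515,.4138,.18],T,0),('press',[.4515,.4138,.13],T,0)])
c,im,d=grab('top'); save('t3.png',im)
```

```text
wrist plate z 0.0799 tilt [-0.002  0.001] circ [ 594.7 -264.2] 7875
wrist bar z 0.1142 [ 594.2 -264.3] 1002
t 33.9 j [-0.42  0.55  0.47  1.49 -0.   -0.31] tcp [ 0.5956 -0.2659  0.2342] w 0.0852 gf 0.0 F [-0.2 -0.1 -0.7]
mid d [12.8  30.42 -0.8 ] w [-0.005  0.006 -0.209]
btn d [ 1.02 36.69  6.  ] w [0. 0. 0.]
press d [0. 0. 5.] w [0. 0. 0.]
```

View pics/t3.png

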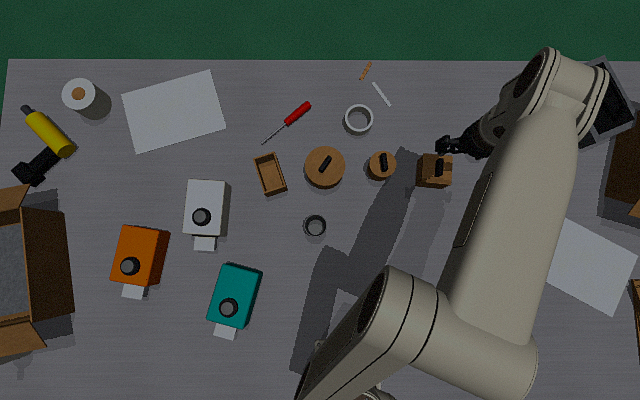

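All three lids are on: drum (325,168), tube (381,166) and square (434,170). The cup stands upright at (315,226). Now the white printer's button (201,216), with closed fingers.

arm_command([
  {"dx": 2,"dy": 4.8,"dz": -0.8,"wx": 0,"wy": 0,"wz": -0.03,"grip": 0},
  {"dx": 4,"dy": 9.5,"dz": -0.8,"wx": 0,"wy": 0,"wz": -0.06,"grip": 0},
  {"dx": 6,"dy": 14.3,"dz": -0.8,"wx": 0,"wy": 0,"wz": -0.1,"grip": 0},
  {"dx": 8,"dy": 19,"dz": -0.8,"wx": 0,"wy": 0,"wz": -0.14,"grip": 0},
  {"dx": 10,"dy": 23.8,"dz": -0.8,"wx": 0,"wy": 0,"wz": -0.17,"grip": 0},
  {"dx": 12,"dy": 28.5,"dz": -0.8,"wx": 0,"wy": 0.006,"wz": -0.2,"grip": 0},
  {"dx": 12.8,"dy": 30.4,"dz": -0.8,"wx": 0,"wy": 0.006,"wz": -0.209,"grip": 0},
  {"dx": 12.8,"dy": 30.4,"dz": -0.8,"wx": 0,"wy": 0.006,"wz": -0.209,"grip": 0},
])

```text
clock: 34.75
eef_pos: [0.4954, 0.054, 0.2354]
tool_rot: [-0.055, 0.998, -0.0, -0.006]
ft_force: [0.1, -0.7, 1.1]
grip_width: -0.0002
grasp_force: 0.0
```

arm_command([
  {"dx": 0.2,"dy": 5,"dz": 0,"wx": 0,"wy": 0,"wz": 0,"grip": 0},
  {"dx": 0.3,"dy": 10,"dz": 0,"wx": 0,"wy": 0,"wz": 0,"grip": 0},
  {"dx": 0.5,"dy": 15,"dz": 0,"wx": 0,"wy": 0,"wz": 0,"grip": 0},
  {"dx": 0.6,"dy": 20,"dz": 0,"wx": 0,"wy": 0,"wz": 0,"grip": 0},
  {"dx": 0.8,"dy": 25,"dz": 0,"wx": 0,"wy": 0,"wz": 0,"grip": 0},
  {"dx": 0.9,"dy": 30,"dz": 0,"wx": 0,"wy": 0,"wz": 0,"grip": 0},
  {"dx": 1,"dy": 35,"dz": 0,"wx": 0,"wy": 0,"wz": 0,"grip": 0},
  {"dx": 1,"dy": 36.7,"dz": 3,"wx": 0,"wy": 0,"wz": 0,"grip": 0},
  {"dx": 1,"dy": 36.7,"dz": 3,"wx": 0,"wy": 0,"wz": 0,"grip": 0},
])

```text
clock: 35.65
eef_pos: [0.447, 0.4147, 0.2005]
tool_rot: [-0.054, 0.999, -0.004, -0.008]
ft_force: [-0.2, -1.0, -1.0]
grip_width: -0.0
grasp_force: 0.0
```

Run:
```python
from chk import *
T=down(np.radians(96)); c,im,d=grab('wrist'); w=world(c,d)
s=w[(d>0)&(np.hypot(w[...,0]-.4515,w[...,1]-.4138)<.03)&(w[...,2]>.105)&(w[...,2]<.125)]; print(len(s), len(s)>9 and (np.median(s[:,2]),s.min(0),s.max(0),cv2.minEnclosingCircle((s[:,:2]*1000).astype(np.float32))))
plan([('abv',[.4515,.4138,.13],T,0)])
c,im,d=grab('top'); w=world(c,d)
s=w[(d>0)&(np.hypot(w[...,0]-.4515,w[...,1]-.4138)<.03)&(w[...,2]>.11)&(w[...,2]<.125)]; print(len(s), len(s)>9 and np.median(s[:,2]))
```

```text
1809 (np.float64(0.11372335654938981), array([0.43301727, 0.40028572, 0.10512668]), array([0.46782973, 0.43545813, 0.1158329 ]), ((450.4962158203125, 417.7297058105469), 17.95151138305664))
t 35.7 j [0.74 0.49 0.29 1.39 0.   0.64] tcp [0.4479 0.4134 0.2026] w 0.0003 gf 0.0 F [-0.1 -0.7 -0.4]
abv d [-0.47  0.05  7.26] w [-0.007 -0.015  0.001]
86 0.11493662756833112
```

arm_command([
  {"dx": -0.4,"dy": 0.2,"dz": 3,"wx": -0.007,"wy": -0.015,"wz": 0,"grip": 0},
  {"dx": -0.4,"dy": 0.2,"dz": 6,"wx": -0.007,"wy": -0.015,"wz": 0,"grip": 0},
  {"dx": -0.4,"dy": 0.2,"dz": 7.5,"wx": -0.007,"wy": -0.015,"wz": 0,"grip": 0},
  {"dx": -0.4,"dy": 0.2,"dz": 8.2,"wx": -0.007,"wy": -0.015,"wz": 0,"grip": 0},
  {"dx": -0.4,"dy": 0.2,"dz": 8.7,"wx": -0.007,"wy": -0.015,"wz": 0,"grip": 0},
  {"dx": -0.4,"dy": 0.2,"dz": 9,"wx": -0.007,"wy": -0.015,"wz": 0,"grip": 0},
  {"dx": -0.4,"dy": 0.2,"dz": 9,"wx": -0.007,"wy": -0.015,"wz": 0,"grip": 0},
])

```text
clock: 36.45
eef_pos: [0.4532, 0.4168, 0.118]
tool_rot: [-0.052, 0.999, 0.004, 0.004]
ft_force: [0.6, 0.0, 1.4]
grip_width: -0.0002
grasp_force: 0.0
```

arm_command([
  {"dx": 0,"dy": 0,"dz": 0.3,"wx": 0,"wy": 0,"wz": 0,"grip": 0},
  {"dx": 0,"dy": 0,"dz": 0.3,"wx": 0,"wy": 0,"wz": 0,"grip": 0},
])

```text
clock: 36.65
eef_pos: [0.4527, 0.417, 0.1145]
tool_rot: [-0.052, 0.999, 0.003, 0.004]
ft_force: [-0.1, 0.6, -0.3]
grip_width: -0.0001
grasp_force: 0.0
```

arm_command([
  {"dx": 0,"dy": 0,"dz": 0.2,"wx": 0,"wy": 0,"wz": 0,"grip": 0},
  {"dx": 0,"dy": 0,"dz": 0.4,"wx": 0,"wy": 0,"wz": 0,"grip": 0},
  {"dx": 0,"dy": 0,"dz": 0.4,"wx": 0,"wy": 0,"wz": 0,"grip": 0},
])

```text
clock: 36.95
eef_pos: [0.4528, 0.4172, 0.1104]
tool_rot: [-0.052, 0.999, 0.003, 0.004]
ft_force: [-0.7, -0.3, 2.9]
grip_width: -0.0001
grasp_force: 1.2
```

arm_command([
  {"dx": 0,"dy": 0,"dz": 0.3,"wx": 0,"wy": 0,"wz": 0,"grip": 0},
  {"dx": 0,"dy": 0,"dz": 0.3,"wx": 0,"wy": 0,"wz": 0,"grip": 0},
])

```text
clock: 37.15
eef_pos: [0.4529, 0.4172, 0.1073]
tool_rot: [-0.052, 0.999, 0.004, 0.004]
ft_force: [0.5, -0.1, 3.3]
grip_width: 0.0004
grasp_force: 1.7
```

arm_command([
  {"dx": 0,"dy": 0,"dz": 0.2,"wx": 0,"wy": 0,"wz": 0,"grip": 0},
  {"dx": 0,"dy": 0,"dz": 0.2,"wx": 0,"wy": 0,"wz": 0,"grip": 0},
])

```text
clock: 37.35
eef_pos: [0.4528, 0.4172, 0.1061]
tool_rot: [-0.052, 0.999, 0.004, 0.004]
ft_force: [-0.8, 0.5, 5.9]
grip_width: -0.0
grasp_force: 3.2
```

arm_command([
  {"dx": 0,"dy": 0,"dz": 0.2,"wx": 0,"wy": 0,"wz": 0,"grip": 0},
  {"dx": 0,"dy": 0,"dz": 0.2,"wx": 0,"wy": 0,"wz": 0,"grip": 0},
  {"dx": 0,"dy": 0,"dz": 0.2,"wx": 0,"wy": 0,"wz": 0,"grip": 0},
])

```text
clock: 37.65
eef_pos: [0.4529, 0.4173, 0.1059]
tool_rot: [-0.052, 0.999, 0.004, 0.004]
ft_force: [-2.4, -2.8, 14.2]
grip_width: 0.0004
grasp_force: 7.1
```

It has bottomed out (14 N, no further travel). I'll release, lift well clear, and do a final check.

arm_command([
  {"dx": 0,"dy": 0,"dz": -2,"wx": 0,"wy": 0,"wz": 0,"grip": 0},
  {"dx": 0,"dy": 0,"dz": -6,"wx": 0,"wy": 0,"wz": 0,"grip": 0},
  {"dx": 0,"dy": 0,"dz": -10,"wx": 0,"wy": 0,"wz": 0,"grip": 0},
  {"dx": 5,"dy": 2,"dz": -12,"wx": 0,"wy": 0,"wz": 0,"grip": 0},
  {"dx": 10,"dy": 4,"dz": -12,"wx": 0,"wy": 0,"wz": 0,"grip": 0},
  {"dx": 12,"dy": 5,"dz": -12,"wx": 0,"wy": 0,"wz": 0,"grip": 0},
  {"dx": 12,"dy": 5,"dz": -12,"wx": 0,"wy": 0,"wz": 0,"grip": 0},
  {"dx": 12,"dy": 5,"dz": -12,"wx": 0,"wy": 0,"wz": 0,"grip": 0},
])

```text
clock: 38.45
eef_pos: [0.3267, 0.4535, 0.2223]
tool_rot: [-0.053, 0.999, 0.003, 0.003]
ft_force: [0.3, 0.2, -0.1]
grip_width: -0.0001
grasp_force: 0.0
```

Run:
```python
from chk import *
plan([])
for xy,r in(((.603,.065),.063),((.6095,-.105),.043),((.594,-.265),.06)): seat('top',xy,r)
c,im,d=grab('top'); w=world(c,d)
for n,xy,lo in(('cup',(.427,.0935),.085),('btn',(.451,.415),.105),('oblong',(.586,.23),.065)):
  s=w[(d>0)&(np.hypot(w[...,0]-xy[0],w[...,1]-xy[1])<(.025 if n=='btn' else .05))&(w[...,2]>lo)&(w[...,2]<.2)]; print(n,len(s),s[:,2].min(),np.median(s[:,2]),s[:,2].max(), s.mean(0))
```

```text
t 38.45 j [ 0.95  0.35  0.14  1.35 -0.    0.84] tcp [0.3267 0.4535 0.2223] w -0.0001 gf 0.0 F [ 0.3  0.2 -0.1]
top plate z 0.0813 tilt [-0.002 -0.002] circ [603.6  65.6] 1180
top bar z 0.116 [603.5  65.6] 93
top plate z 0.0811 tilt [-0.008 -0.003] circ [ 609.4 -105.4] 467
top bar z 0.116 [ 607.9 -104.8] 97
top plate z 0.0813 tilt [ 0.007 -0.001] circ [ 593.8 -264.8] 776
top bar z 0.1164 [ 593.8 -265.1] 110
cup 97 0.08564959639603265 0.09497063404583539 0.10134964306683525 [0.42947134 0.09496448 0.09461641]
btn 165 0.1050008064189838 0.11394641630068403 0.11938447616827208 [0.45031997 0.41488728 0.11291141]
oblong 101 0.06573106026395359 0.07590349168453447 0.08255658447746161 [0.58645638 0.23092731 0.07533139]
```

```bash
python3 -c "
from workcell import job
print(job.job_done())"
```

```text
the job is handed in; nothing more can be done
None
```

I handed the job in at about 38 s without seeing the verdict: the feet are in the drum (five visible), the drum, tube and square lids are fully home, the oblong canister is open (no lid), the empty cup stands upright, and the white printer's button was pressed to the bottom and came back up.

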